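Set a turning blank square in the drilling corner and hold it

TASK

Lay the two loose pale slats flat across the two dark runners of the drilling board, one to lie under each end of the blank, pushed up to or within about a centimetre of the side fence. Then stand the dark wood blank upright on both slats, its long side flat along the side fence and its end against the far fence, press it snugly into the corner so it touches both fences at once, and keep hold of it, still pressing against both: finish while holding it there. Leave the other things on the bench where they are.

Things in the scene. Friction and masses are not known exactly. Their poses are not given: they have to be found in the camera images.
- board: drilling board, fixed to the bench: green-painted bed 230 x 230 x 18 mm, origin under its centre, z up. Its x points to the far fence, its y away from the side fence. On the bed two fixed dark runners run along x, each 145 long, 20 wide, 12 high (their tops 30 mm above the bench), from x = -61 to +84, centred at y = -57 and y = +45.
- corner (a point): the inside corner where the inner faces of the two fences meet, on the bed's upper face (18 mm above the bench), at x = 85, y = -85 of the board; same axes as the board. The blank belongs at x below 0 and y above 0 of this point.
- far_fence: slick white plastic fence across the end of the board; origin at the corner point, same axes. Inner face at its x = 0, 20 thick, 64 high above the bed (top 82 mm above the bench). It is short: from y = -20 to only y = +63, so the middle of a slat lies beyond its end.
- side_fence: slick white plastic fence along the side of the board; origin at the corner point, same axes. Inner face at its y = 0, 20 thick, 64 high above the bed, from x = -125 to 0. Both fences are rigid. Friction about 0.25 on the fences, 0.6 elsewhere: a blank pushed above the fences may drag on the slats and tip a little before it gets there.
- slat_a_center (a point): centre of a loose pale slat 150 long (its x) x 20 wide (y) x 12 thick (z), 26 g, lying on the bench. Where it belongs: across the runners, its length along the board's y, its centre about 85 mm from the side fence's face (the near end about 10 mm from the fence), and 22 mm (one slat) or 88 mm (the other slat) from the far fence's face. Either slat may take either place.
- slat_b_center (a point): centre of the other slat, just like the first.
- blank_center (a point): centre of the dark hardwood blank 110 long (its x) x 64 wide (y) x 85 high (z), about 0.36 kg, upright on the bench. It keeps this face up; either end may go to the far fence. Standing on slats and runners its underside is 42 mm above the bench, and the fences reach 40 mm up its sides, so it can be gripped across its width above them. Home is 55 mm from the far fence's face and 32 mm from the side fence's.
- bowl: bystander, leave alone: shallow turned wooden bowl, 120 mm across, 45 high; origin under it
- mallet: bystander, leave alone: turned round wooden mallet standing on its head, 96 mm across, 243 high; origin under it
- oil: bystander, leave alone: red bottle of finishing oil, 60 mm across, 150 high; origin under it
- offcut: bystander, leave alone: pale wood offcut 90 x 50 x 50 mm; origin under it
- spindle: bystander, leave alone: small pale turned spindle standing upright, 60 mm across, 146 high; origin under it
- faceplate: bystander, leave alone: flat steel ring 90 mm across, 12 thick, 28 mm bore; origin under it
- brush: bystander, leave alone: bench brush lying flat
There are look-alikes about, which are no part of the job. Leave any turquoise look-alike of the part that bears blank_center alone. What is shaped like the part that bears slat_a_center but blue is not meant.

How it is judged:
By the outcome, as a careful person would: the job done as asked, in the order asked, and still so for the second after the job is handed in, while the arm keeps its last pose, push and grip.
It also fails if it takes over 72 s, if anything falls off the work surface, if the arm or the gripper's body presses on something with over 40 N, if the wrist force passes 120 N, or if a joint passes its speed limit or range.

ROBOT

A 6-joint arm with a two-finger parallel gripper is mounted at the origin on the work surface. World frame = base frame: x ahead of the robot, y to its left, z up, the work surface at z = 0. Lengths are in m, angles in rad, forces in N, time in s.
With the tool pointing down it reaches from about 0.325 to 0.9 m from the base axis. Payload 6.1 kg.
Tool frame: the origin (TCP) lies at the very end of the fingers, on their centre line; the grasp point (between the pads) lies 19 mm behind it; z points along the fingers, x is the direction in which the jaws open and shut, and the axes are right-handed (so a half turn about z gives the same grasp; the last joint's range is limited). The gripper opens to 85 mm and grips with 20 to 120 N. Pads are 22 mm wide; open, the fingers measure 114 mm over their backs; the gripper's body (76 mm by 85 mm) begins 54 mm behind the grasp point. The pads swing forward as they close: fully open they stand 13 mm farther back than shut.
Start: joints at [-1.241, 0.22, 1.526, -0, 1.395, -0.126], TCP at [0.275, -0.561, 0.211] pointing down, gripper open.
Joint ranges: [-2.98, 2.98], [-0.91, 2.08], [0.09, 2.57], [-1.24, 4.39], [0.2, 2.65], [-2.68, 2.68]. Speed limits (rad/s): [2.57, 2.57, 3.01, 3.14, 3.14, 3.14].

INTERFACE

Orientations are given as a unit quaternion [x, y, z, w].
In Python, from rig import read_state, grab_frame, finish_job, masks_of, landmark_of gives the robot as it stands.
- The arm moves only by the tool drive_tool, never from a script. Its arguments are lists of equal length, an entry for each row: "delta_pos": the shift along the world's x, y, z in mm, a list of three; "rotation": the turn, a rotation vector about the world's x, y, z in degrees, a list of three; "fingers": the opening in per cent of the stroke, from 0 (shut) to 100 (fully open). In form: {"delta_pos": [[dx, dy, dz], ...], "rotation": [[wx, wy, wz], ...], "fingers": [fingers, ...]}. A call has 1 to 20 rows; each row shifts and turns the commanded pose from where the row before left it; what a row does not reach is not made up. A row lasts 1/10 s, in which the tool goes at most 50 mm and 8.59 degrees, less where a joint would pass 70% of its speed; a pose out of reach is approached as far as the arm can. A call with a gripper value outside its range is refused whole. The fingers move at their own pace and stop on an object; "newtons" is the grip in N (left out, the last holds). Time passes only in rows, so rows that do not move let the fingers close. It gives the time, the measured TCP pose, the force and the opening at its end, in the units of the state.
- read_state(): the state, without advancing time (a new reading comes with each control period).
- grab_frame(name): name is "side" or "top"; returns a dict with "frame" (400x640x3 uint8, red, green, blue), "K" (3x3 intrinsics, pixels), "k1" (the pictures are not rectified: a ray, as slopes to the right and down, at radius r is drawn at 1 + k1 r^2 times it, then the intrinsics apply), "pose" (4x4, takes a point from camera to world coordinates). Camera axes: x right, y down, z forward; pixel columns grow to the right and rows downward; lengths in m; the calibration is good to about 2 mm. A picture is of the moment at which its call begins. There is no depth.
- finish_job(): hands the job in, once; it reports no verdict.
Trained networks look in the newest picture that a camera, given by its name, has taken for a name from the list of things; names that differ only in an ending like _2 or _b are one class to them, and where a whole thing is asked for, a point or a joint stands for the part that bears it (a point fixed in the world has none). Each returns a list of dicts, best first, with "score" (0 to 1); they miss things now and then, are a little off and sometimes report something else, mostly with a low value. They report only what shows in the picture. A call takes as long as a camera call. They do not tell look-alikes from the thing itself.
- masks_of(camera, query): "region" (400x640 bool, what is visible of it) and "rect" ([left, top, width, height] in pixels, round what is visible of it).
- landmark_of(camera, query): "point" ([column, row] in pixels: a listed point, or the origin of a listed thing).
The state is a dict: "time": time; "joints": joint angles; "qvel": joint speeds; "joint_torque": joint torques, N m; "tool_pos": TCP position; "tool_rot": TCP orientation; "contact_force": force on the tool from outside, world axes, zero at the start; "moment": the same for the moment, N m; "finger_gap": finger opening in m.
Only numpy, scipy, OpenCV 4.12 (cv2) and the standard library are available. Lean on these libraries where they do the work, as an engineer would, in place of code of your own. Each camera call takes 0.05 s, during which the arm holds its last target.

## Working session

There is one attempt and no reset: what is moved stays moved. The work goes in short steps, Python scripts to look and compute and a tool call to move; the robot and the scene stay as the last step left them, time stands still between calls to the robot, and variables do not carry over. Pictures are saved under pics/ and viewed, and the job is handed in when it is done.

Besides the shell and the picture viewer there is one more tool, called after "Emit:" in YAML: its name, and indented under it one key for each argument. drive_tool: Moves the arm, as the interface text tells. Its arguments: {"type":"object","properties":{"delta_pos":{"type":"array"},"rotation":{"type":"array"},"fingers":{"type":"array"},"newtons":{"type":"number"}},"required":["delta_pos","rotation","fingers"]}

```bash
ls; mkdir -p pics
python3 - <<'E'
from rig import *
import cv2
print(read_state())
for n in ("side","top"):
    f=grab_frame(n); cv2.imwrite(f"pics/{n}0.png",f["frame"][:,:,::-1]); print(n,f["K"],f["k1"],f["pose"])
E
```

```text
pics
{'time': 0.0, 'joints': array([-1.24106600e+00,  2.21236979e-01,  1.52761798e+00, -3.90185385e-05,
        1.39470351e+00, -1.26087956e-01]), 'qvel': array([-0.00033927, -0.00153159, -0.00044719,  0.000472  ,  0.00021097,
        0.00013068]), 'joint_torque': array([ 1.43261514e-03, -4.96888340e+01, -3.89395344e+01,  2.13476545e-05,
        1.09700576e-02, -4.43923298e-06]), 'tool_pos': array([ 0.2749016 , -0.56057125,  0.20968893]), 'tool_rot': array([ 8.48587643e-01, -5.29053915e-01, -7.74192455e-04, -6.05883594e-04]), 'contact_force': array([-0.18622871, -0.59760831,  0.3210478 ]), 'moment': array([-0.02834393, -0.03012417,  0.02105709]), 'finger_gap': 0.085379875443211}
side [[457.25926977   0.         323.9465724 ]
 [  0.         457.25926977 200.54320535]
 [  0.           0.           1.        ]] -0.07537218616760913 [[-0.68412826 -0.5018878   0.52922317 -0.13477245]
 [-0.72928078  0.45989957 -0.50659839  0.66090845]
 [ 0.01086604 -0.73253056 -0.68064742  0.94884692]
 [ 0.          0.          0.          1.        ]]
top [[392.01570698   0.         313.38643782]
 [  0.         392.01570698 204.34377963]
 [  0.           0.           1.        ]] -0.09752112234293096 [[ 0.00623836 -0.99853325  0.05378134  0.47653934]
 [-0.99993567 -0.00673853 -0.00912363  0.02367997]
 [ 0.00947266 -0.05372097 -0.99851105  1.40970705]
 [ 0.          0.          0.          1.        ]]
```

View pics/side0.png

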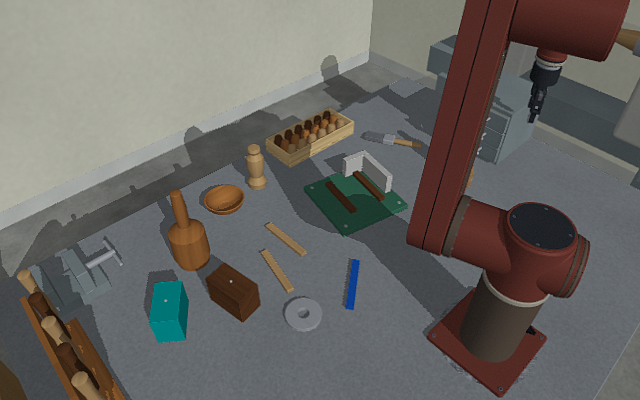

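View pics/top0.png

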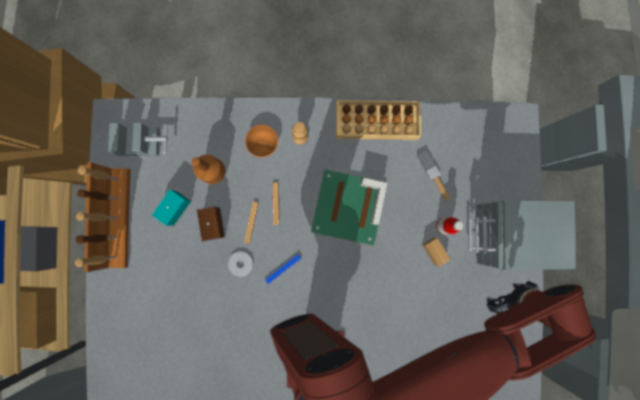

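```bash
cat > h.py <<'E'
import numpy as np, cv2
from rig import *
def proj(f,P):
    P=np.atleast_2d(P); T=np.linalg.inv(f["pose"]); c=P@T[:3,:3].T+T[:3,3]
    s=c[:,:2]/c[:,2:]; r2=(s**2).sum(1,keepdims=True); s=s*(1+f["k1"]*r2)
    return s@f["K"][:2,:2].T+f["K"][:2,2]
def ray(f,uv):
    d=np.array([f["k1"],0,0,0,0.])
    s=cv2.undistortPoints(np.array(uv,float).reshape(-1,1,2),f["K"],d).reshape(-1,2)
    v=np.c_[s,np.ones(len(s))]@f["pose"][:3,:3].T
    return f["pose"][:3,3],v
def onz(f,uv,z):
    o,v=ray(f,uv); t=(z-o[2])/v[:,2]; return o+v*t[:,None]
def crop(f,x0,y0,w,h,k,name):
    c=f["frame"][y0:y0+h,x0:x0+w,::-1]; cv2.imwrite(name,cv2.resize(c,None,fx=k,fy=k,interpolation=cv2.INTER_CUBIC))
E
python3 - <<'E'
from h import *
Z=dict(board=0,corner=.018,slat_a_center=.006,blank_center=.0425,bowl=0,mallet=0,oil=0,offcut=0,spindle=0,faceplate=0,brush=0)
for cam in("side","top"):
    f=grab_frame(cam)
    for q,z in Z.items():
        for d in landmark_of(cam,q):
            print(cam,q,round(d["score"],2),np.round(d["point"],1),np.round(onz(f,d["point"],z)[0],4))
    if cam=="side":
        crop(f,290,130,130,110,6,"pics/s_board.png"); crop(f,140,200,240,150,3,"pics/s_parts.png")
    else:
        crop(f,300,150,110,100,6,"pics/t_board.png"); crop(f,140,120,180,170,3,"pics/t_parts.png")
E
```

```text
side board 0.92 [355.2 196.9] [ 0.55   -0.1276  0.    ]
side corner 0.62 [361.4 172.2] [ 0.6052 -0.2121  0.018 ]
side corner 0.2 [257.3 182.3] [0.7907 0.0643 0.018 ]
side slat_a_center 0.94 [350.  283.6] [0.3274 0.1225 0.006 ]
side slat_a_center 0.69 [284.4 237.6] [0.5622 0.1441 0.006 ]
side blank_center 0.89 [233.5 288.2] [0.4906 0.3608 0.0425]
side blank_center 0.77 [169.9 312.8] [0.5324 0.5112 0.0425]
side bowl 0.98 [226.2 208.3] [0.7759 0.1938 0.    ]
side bowl 0.55 [274.8 273.6] [ 0.4856  0.2403 -0.    ]
side mallet 0.85 [192.6 256.8] [0.6798 0.3687 0.    ]
side spindle 0.96 [259.1 184.2] [0.7973 0.0541 0.    ]
side faceplate 0.94 [306.5 313. ] [0.3401 0.2592 0.    ]
side faceplate 0.36 [283.2 237.6] [ 0.5689  0.1433 -0.    ]
side brush 0.88 [394.2 142.6] [ 0.6549 -0.4362  0.    ]
top board 0.57 [348.5 208.5] [ 0.5383 -0.1159  0.    ]
top corner 0.57 [270.3 202.7] [0.5563 0.1643 0.018 ]
top slat_a_center 0.71 [277.9 203.4] [0.5547 0.1381 0.006 ]
top slat_a_center 0.47 [282.4 269.4] [0.3192 0.1198 0.006 ]
top blank_center 0.77 [173.1 210.9] [0.5237 0.5053 0.0425]
top blank_center 0.75 [211.5 222.5] [0.4841 0.3674 0.0425]
top bowl 0.61 [263.8 142.7] [0.7761 0.1928 0.    ]
top mallet 0.95 [213.6 172.6] [0.6655 0.3742 0.    ]
top oil 0.68 [441.9 224.4] [ 0.4825 -0.4578  0.    ]
top offcut 0.71 [433.8 254.2] [ 0.3743 -0.4271  0.    ]
top spindle 0.76 [303.3 137.7] [0.7954 0.0491 0.    ]
top faceplate 0.79 [239.4 261. ] [0.3472 0.2749 0.    ]
top brush 0.74 [428.7 172.1] [ 0.6736 -0.4107  0.    ]
```

View pics/s_board.png

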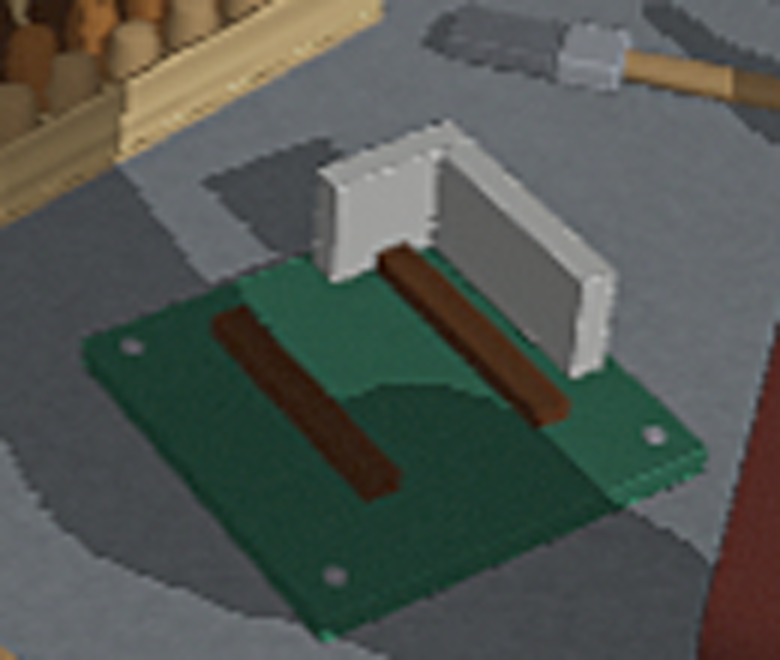

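View pics/t_board.png

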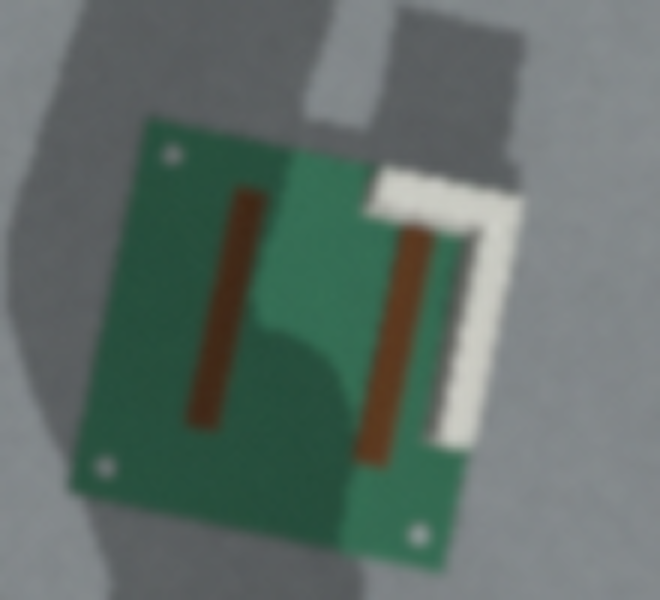

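View pics/s_parts.png

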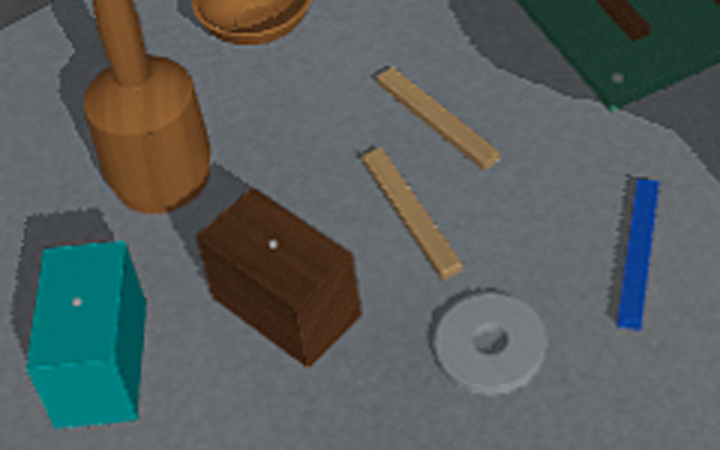

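View pics/t_parts.png

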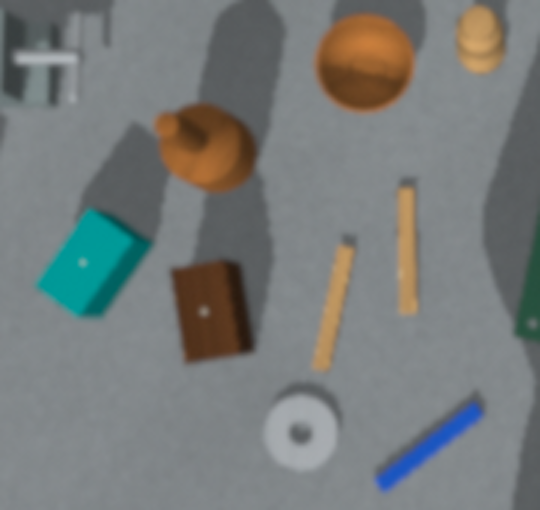

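```bash
cat > fit.py <<'E'
from h import *
from scipy.optimize import least_squares, minimize
def boxpts(L,W,z0,z1,p):
    x,y,a=p; c,s=np.cos(a),np.sin(a); R=np.array([[c,-s],[s,c]])
    return np.array([np.r_[R@[sx*L/2,sy*W/2]+[x,y],z] for sx in(-1,1) for sy in(-1,1) for z in(z0,z1)])
def fitbox(f,mask,L,W,z0,z1,p0):
    ys,xs=np.nonzero(mask); x0,x1,y0,y1=xs.min()-8,xs.max()+8,ys.min()-8,ys.max()+8
    k=8; M=cv2.resize(mask[y0:y1,x0:x1].astype(np.float32),None,fx=k,fy=k,interpolation=cv2.INTER_LINEAR)
    M=np.clip((M-.5)*4+.5,0,1)
    def cost(p):
        uv=(proj(f,boxpts(L,W,z0,z1,p))-[x0,y0]+.5)*k-.5
        h=cv2.convexHull(uv.astype(np.float32)); I=np.zeros(M.shape,np.uint8)
        cv2.fillConvexPoly(I,np.round(h*16).astype(int),1,lineType=8,shift=4)
        return 1-np.minimum(I,M).sum()/np.maximum(I,M).sum()
    best=None
    for da in(-.1,0,.1):
        q=np.array(p0)+[0,0,da]
        r=minimize(cost,q,method="Nelder-Mead",options=dict(initial_simplex=q+np.array([[0,0,0],[.01,0,0],[0,.01,0],[0,0,.1]]),xatol=1e-5,fatol=1e-5))
        if best is None or r.fun<best.fun: best=r
    return best.x,1-best.fun
def colmask(f,kind,roi):
    hsv=cv2.cvtColor(f["frame"],cv2.COLOR_RGB2HSV); H,S,V=[hsv[...,i].astype(int) for i in range(3)]
    m=dict(pale=(H>8)&(H<28)&(S>90)&(V>90),dark=(H<25)&(S>90)&(V<140))[kind]
    r=np.zeros(m.shape,bool); a,b,c,d=roi; r[b:d,a:c]=1; m=(m&r).astype(np.uint8)
    n,l,st,_=cv2.connectedComponentsWithStats(m)
    return l==1+np.argmax(st[1:,4])
E
python3 - <<'E'
from fit import *
B=lambda x,y,z:(x,y,z)
def C(x,y,z): return (85+x,-85+y,z)
S=[(85,345,B(115,115,18)),(322,627,B(-115,115,18)),(705,452,B(-115,-115,18)),
(335,183,C(0,63,82)),(320,172,C(20,63,82)),(452,122,C(20,-20,82)),(443,155,C(0,0,82)),(615,270,C(-125,-20,82)),(583,282,C(-125,0,82)),
(540,412,B(-61,-47,30)),(570,399,B(-61,-67,30)),(380,255,B(84,-47,30)),(212,320,B(84,55,30)),(245,307,B(84,35,30)),(365,487,B(-61,55,30)),(400,470,B(-61,35,30))]
T=[(148,117,B(115,115,18)),(70,490,B(-115,115,18)),(445,572,B(-115,-115,18)),
(380,165,C(20,63,82)),(367,213,C(0,63,82)),(525,197,C(20,-20,82)),(475,228,C(0,0,82)),(433,443,C(-125,0,82)),(473,447,C(-125,-20,82)),
(237,187,B(84,55,30)),(268,190,B(84,35,30)),(187,427,B(-61,55,30)),(217,430,B(-61,35,30)),(402,225,B(84,-47,30)),(435,228,B(84,-67,30)),(357,462,B(-61,-47,30)),(388,467,B(-61,-67,30))]
F={}
for cam,pts,o in(("side",S,(290,130)),("top",T,(300,150))):
    f=F[cam]=grab_frame(cam); uv=np.array([p[:2] for p in pts],float); uv=(uv+.5)/6-.5+o; X=np.array([p[2] for p in pts])/1000
    def res(p):
        c,s=np.cos(p[2]),np.sin(p[2]); W=X.copy(); W[:,:2]=X[:,:2]@np.array([[c,s],[-s,c]])+p[:2]
        return (proj(f,W)-uv).ravel()
    r=least_squares(res,[.545,-.12,-.2],loss="soft_l1",f_scale=.5); print(cam,"board",r.x[:2].round(4),np.degrees(r.x[2]).round(2)); print(np.abs(r.fun).reshape(-1,2).max(1).round(1))
R=dict(side=dict(s1=("pale",(255,215,315,260)),s2=("pale",(255,243,300,297)),bl=("dark",(195,255,270,330))),
 top=dict(s1=("pale",(262,175,285,230)),s2=("pale",(240,195,264,250)),bl=("dark",(190,200,232,248))))
for cam in R:
    f=F[cam]
    for n,(k,roi) in R[cam].items():
        m=colmask(f,k,roi); p0=dict(s1=(.56,.14,0),s2=(.5,.22,-.15),bl=(.487,.364,.15))[n]
        L,W,z=(.11,.064,.085) if n=="bl" else (.15,.02,.012)
        p,i=fitbox(f,m,L,W,0,z,p0); print(cam,n,p[:2].round(4),np.degrees(p[2]).round(2),"IoU",round(i,3),m.sum())
E
```

```text
side board [ 0.5437 -0.1166] -12.13
[0.8 0.8 1.  1.2 0.4 0.2 0.4 0.5 0.7 0.5 0.4 0.6 0.4 0.3 0.3 0.5]
top board [ 0.5427 -0.115 ] -11.64
[0.4 0.8 0.5 0.4 1.9 0.3 1.2 0.9 0.  0.4 0.4 0.4 0.5 0.6 0.2 0.5 0.3]
side s1 [0.558  0.1445] 1.35 IoU 0.867 352
side s2 [0.4883 0.232 ] -12.13 IoU 0.849 373
side bl [0.4828 0.368 ] 8.45 IoU 0.954 1958
top s1 [0.5561 0.1474] 2.54 IoU 0.821 207
top s2 [0.4872 0.2349] -11.41 IoU 0.764 199
top bl [0.481  0.3677] 8.4 IoU 0.826 646
```

Emit:
drive_tool:
  delta_pos:
    - [18,44,0]
    - [18,44,0]
    - [18,44,0]
    - [18,44,0]
    - [18,44,0]
    - [18,44,0]
    - [18,44,0]
    - [18,44,0]
    - [18,44,0]
    - [18,44,0]
    - [18,44,0]
    - [18,44,0]
    - [18,44,0]
    - [18,44,0]
    - [15,44,0]
    - [15,47,0]
    - [0,0,-45]
    - [0,0,-45]
    - [0,0,-30]
    - [0,0,0]
  rotation:
    - [0,0,-1.5]
    - [0,0,-1.5]
    - [0,0,-1.5]
    - [0,0,-1.5]
    - [0,0,-1.5]
    - [0,0,-1.5]
    - [0,0,-1.5]
    - [0,0,-1.5]
    - [0,0,-1.5]
    - [0,0,-1.5]
    - [0,0,-1.5]
    - [0,0,-1.5]
    - [0,0,-1.5]
    - [0,0,-1.5]
    - [0,0,-1.5]
    - [0,0,-1.5]
    - [0,0,0]
    - [0,0,0]
    - [0,0,0]
    - [0,0,0]
  fingers: [45,45,45,45,45,45,45,45,45,45,45,45,45,45,45,45,45,45,45,45]
  newtons: 30

```text
time: 3.4
tool_pos: [0.5527, 0.1455, 0.0854]
tool_rot: [0.72, -0.694, -0.003, 0.004]
contact_force: [-1.2, 0.4, -0.8]
finger_gap: 0.0384
```

```bash
cat > look.py <<'E'
import sys
from fit import *
st=read_state()
print(st["tool_pos"].round(4),st["contact_force"].round(1),st["moment"].round(2),round(st["finger_gap"],4),round(st["time"],2)); q=st["tool_rot"]
from scipy.spatial.transform import Rotation as Ro
R=Ro.from_quat(q).as_matrix(); print("yaw x",np.degrees(np.arctan2(R[1,0],R[0,0])).round(2),"z",R[:,2].round(4))
n=sys.argv[1]
s=grab_frame("side"); crop(s,230,130,200,180,4,f"pics/{n}_s.png")
E
python3 look.py a
```

```text
[0.5527 0.1455 0.0854] [-1.2  0.4 -0.8] [0.06 0.07 0.01] 0.0384 3.4
yaw x -87.86 z [-0.0101 -0.0013 -0.9999]
```

View pics/a_s.png

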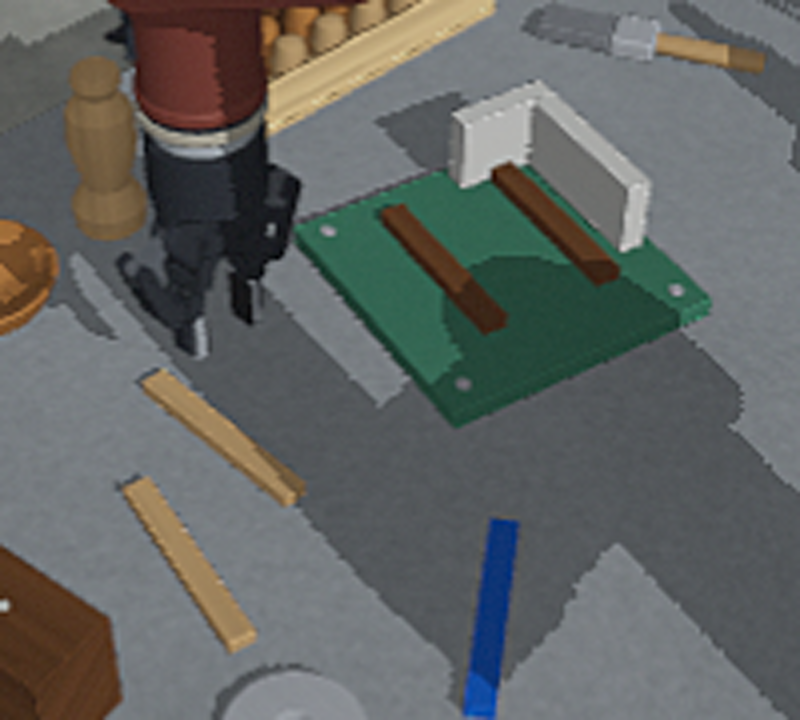

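Emit:
drive_tool:
  delta_pos:
    - [3,0,-25]
    - [0,0,-25]
    - [0,0,0]
    - [0,0,0]
    - [0,0,0]
  rotation:
    - [0,0,0]
    - [0,0,0]
    - [0,0,0]
    - [0,0,0]
    - [0,0,0]
  fingers: [45,45,45,45,45]

```text
time: 3.95
tool_pos: [0.5622, 0.146, 0.0436]
tool_rot: [0.72, -0.694, 0.001, -0.002]
contact_force: [-0.2, 0.5, 0.3]
finger_gap: 0.0385
```

```bash
python3 look.py b
```

```text
[0.5622 0.146  0.0436] [-0.2  0.5  0.3] [-0.03 -0.03 -0.02] 0.0385 3.95
yaw x -87.89 z [ 4.1e-03  5.0e-04 -1.0e+00]
```

View pics/b_s.png

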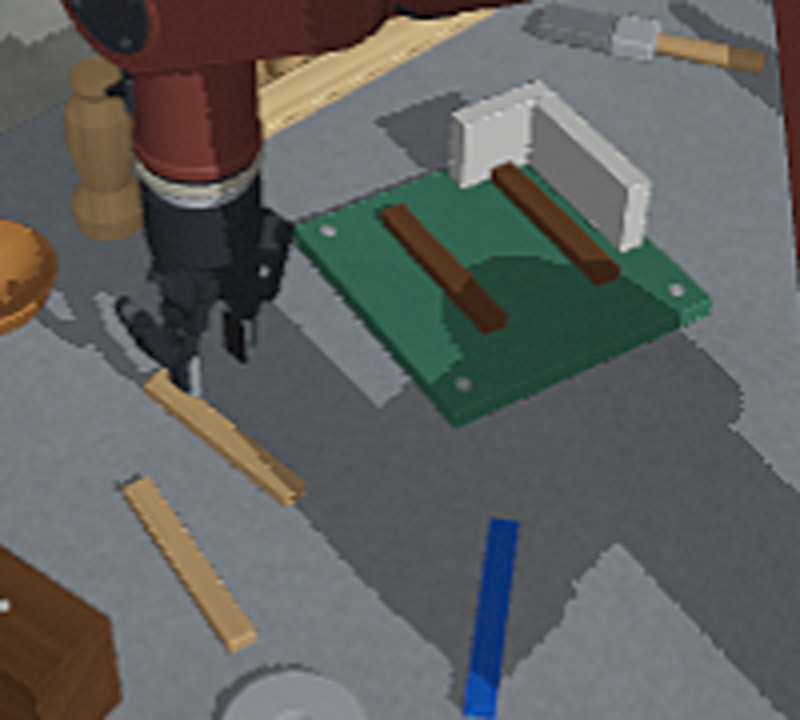

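Emit:
drive_tool:
  delta_pos:
    - [-3,0,-8]
    - [0,0,-8]
    - [0,0,-8]
    - [0,0,-8]
    - [0,0,-5]
    - [0,0,0]
    - [0,0,0]
  rotation:
    - [0,0,0]
    - [0,0,0]
    - [0,0,0]
    - [0,0,0]
    - [0,0,0]
    - [0,0,0]
    - [0,0,0]
  fingers: [45,45,45,45,45,45,45]

```text
time: 4.7
tool_pos: [0.5571, 0.1458, 0.0036]
tool_rot: [0.72, -0.694, -0.0, 0.0]
contact_force: [0.2, 0.6, -0.4]
finger_gap: 0.0384
```

```bash
python3 look.py c
```

```text
[0.5571 0.1458 0.0036] [ 0.2  0.6 -0.4] [ 0.01 -0.04  0.04] 0.0384 4.7
yaw x -87.89 z [-4.e-04 -0.e+00 -1.e+00]
```

View pics/c_s.png

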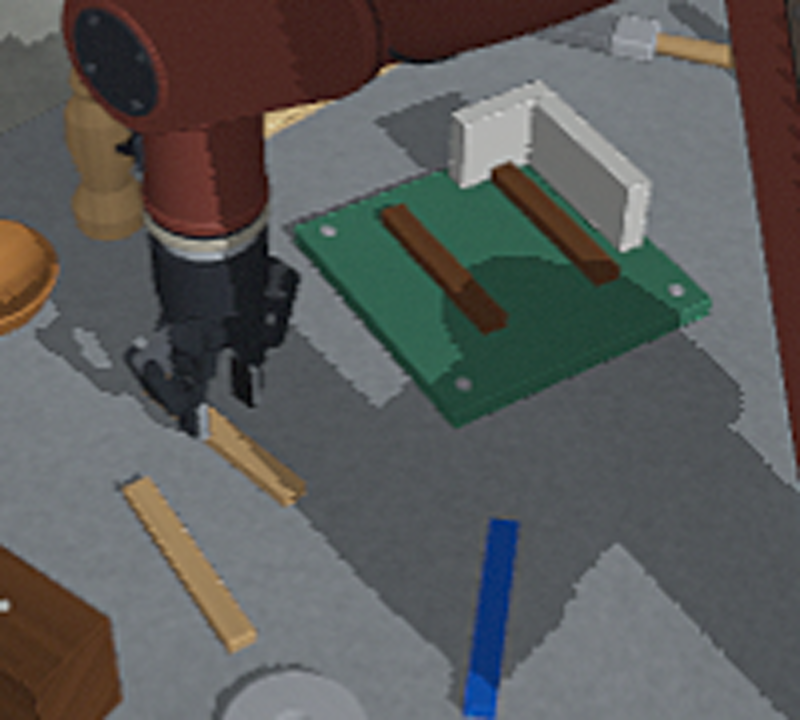

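Emit:
drive_tool:
  delta_pos:
    - [0,0,0]
    - [0,0,0]
    - [0,0,0]
    - [0,0,0]
    - [0,0,0]
    - [0,0,5]
    - [0,0,10]
    - [0,0,20]
    - [0,0,20]
    - [0,0,0]
    - [0,0,0]
  rotation:
    - [0,0,0]
    - [0,0,0]
    - [0,0,0]
    - [0,0,0]
    - [0,0,0]
    - [0,0,0]
    - [0,0,0]
    - [0,0,0]
    - [0,0,0]
    - [0,0,0]
    - [0,0,0]
  fingers: [0,0,0,0,0,0,0,0,0,0,0]
  newtons: 30

```text
time: 5.85
tool_pos: [0.5578, 0.1459, 0.0597]
tool_rot: [0.72, -0.694, 0.001, -0.001]
contact_force: [0.0, -0.5, -0.6]
finger_gap: 0.0002
```

```bash
python3 look.py d
```

```text
[0.5578 0.1459 0.0597] [ 0.  -0.5 -0.6] [-0.01 -0.   -0.03] 0.0002 5.85
yaw x -87.89 z [ 1.9e-03  2.0e-04 -1.0e+00]
```

View pics/d_s.png

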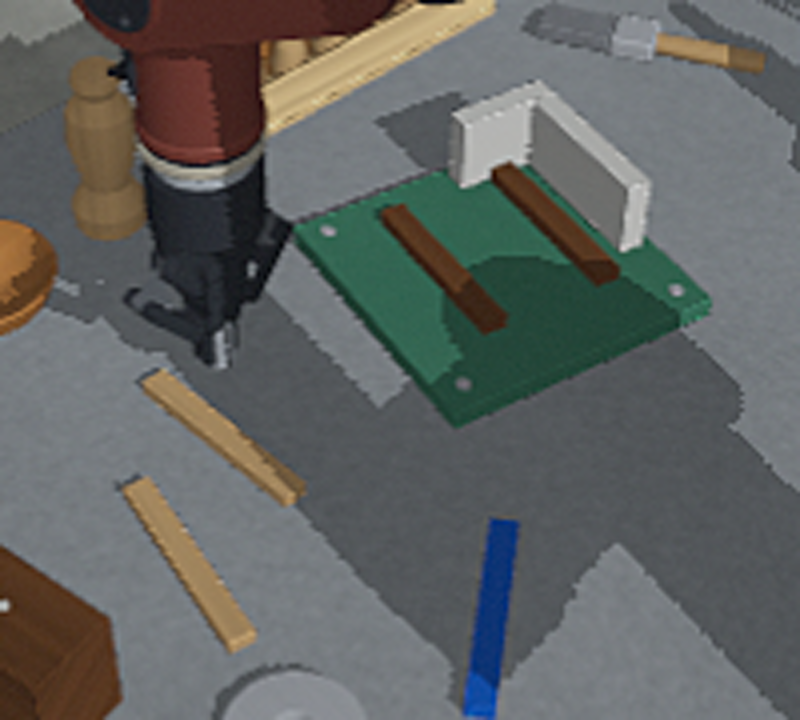

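Emit:
drive_tool:
  delta_pos:
    - [0,0,-10]
    - [0,0,-15]
    - [0,0,-15]
    - [0,0,-10]
    - [0,0,-5]
    - [0,0,-2]
    - [0,0,-2]
    - [0,0,0]
  rotation:
    - [0,0,0]
    - [0,0,0]
    - [0,0,0]
    - [0,0,0]
    - [0,0,0]
    - [0,0,0]
    - [0,0,0]
    - [0,0,0]
  fingers: [36,36,36,36,36,36,36,36]

```text
time: 6.7
tool_pos: [0.5574, 0.1459, 0.0]
tool_rot: [0.72, -0.694, 0.0, -0.0]
contact_force: [-0.3, 0.0, -1.1]
finger_gap: 0.0306
```

Run:
```python
from h import *
f=grab_frame("side"); crop(f,255,195,70,65,10,"pics/e_s.png")
p=read_state()["tool_pos"]; print(p,proj(f,p),((proj(f,p)-[255,195])+.5)*10)
```

```text
[5.57588647e-01 1.45883089e-01 2.69750946e-04] [[285.06169649 240.19637797]] [[305.61696487 456.96377968]]
```

View pics/e_s.png

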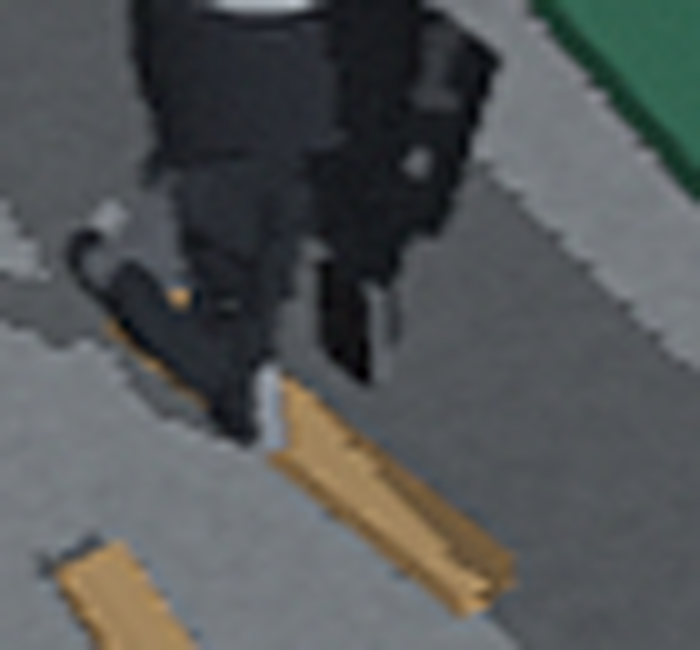

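Emit:
drive_tool:
  delta_pos:
    - [0,0,-2]
    - [0,0,-1]
    - [0,0,0]
  rotation:
    - [0,0,0]
    - [0,0,0]
    - [0,0,0]
  fingers: [36,36,36]

```text
time: 7.05
tool_pos: [0.5571, 0.1458, -0.0032]
tool_rot: [0.72, -0.694, 0.0, -0.0]
contact_force: [-0.2, 1.1, 0.1]
finger_gap: 0.0308
```

Emit:
drive_tool:
  delta_pos:
    - [0,0,-1]
    - [0,0,-1]
    - [0,0,0]
  rotation:
    - [0,0,0]
    - [0,0,0]
    - [0,0,0]
  fingers: [36,36,36]

```text
time: 7.35
tool_pos: [0.557, 0.1458, -0.0054]
tool_rot: [0.72, -0.694, -0.0, 0.0]
contact_force: [0.4, 0.5, -0.3]
finger_gap: 0.031
```

Emit:
drive_tool:
  delta_pos:
    - [0,0,1]
    - [0,0,0]
    - [0,0,0]
    - [0,0,0]
  rotation:
    - [0,0,0]
    - [0,0,0]
    - [0,0,0]
    - [0,0,0]
  fingers: [30,26,22,22]
  newtons: 20

```text
time: 7.75
tool_pos: [0.5572, 0.1458, -0.0042]
tool_rot: [0.72, -0.694, 0.0, -0.0]
contact_force: [-0.7, -0.4, 1.2]
finger_gap: 0.0193
```

Emit:
drive_tool:
  delta_pos:
    - [0,0,0]
    - [0,0,0]
    - [0,0,0]
  rotation:
    - [0,0,0]
    - [0,0,0]
    - [0,0,0]
  fingers: [15,5,0]
  newtons: 30

```text
time: 8.05
tool_pos: [0.5571, 0.1458, -0.0042]
tool_rot: [0.72, -0.694, 0.0, -0.0]
contact_force: [-0.9, 0.1, 0.4]
finger_gap: -0.0001
```

Run:
```python
from h import *
f=grab_frame("side"); crop(f,255,195,70,65,10,"pics/f_s.png")
t=grab_frame("top"); crop(t,250,165,60,70,10,"pics/f_t.png")
p=read_state()["tool_pos"]; print(p,((proj(f,p)-[255,195])+.5)*10,((proj(t,p)-[250,165])+.5)*10)
```

```text
[ 0.5570867   0.14583334 -0.00420693] [[307.66850849 468.64036512]] [[265.09486481 383.78025403]]
```

View pics/f_s.png

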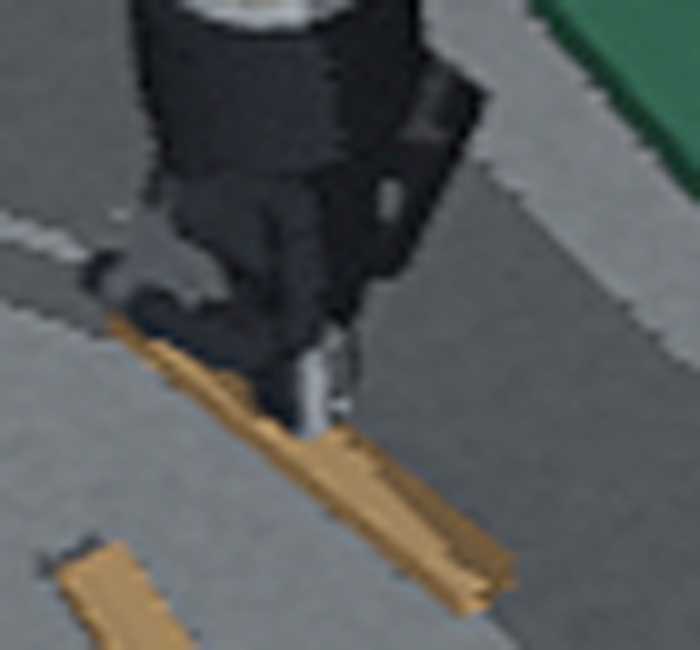

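View pics/f_t.png

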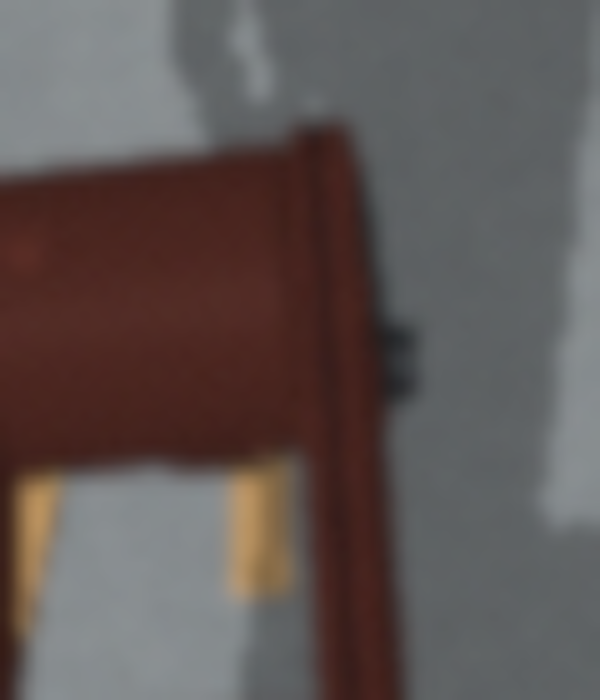

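```bash
python3 -c "
import cv2;i=cv2.imread('pics/d_s.png');cv2.imwrite('pics/d2.png',cv2.resize(i[280:400,120:320],None,fx=4,fy=4))"
```

```text
(no output)
```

View pics/d2.png

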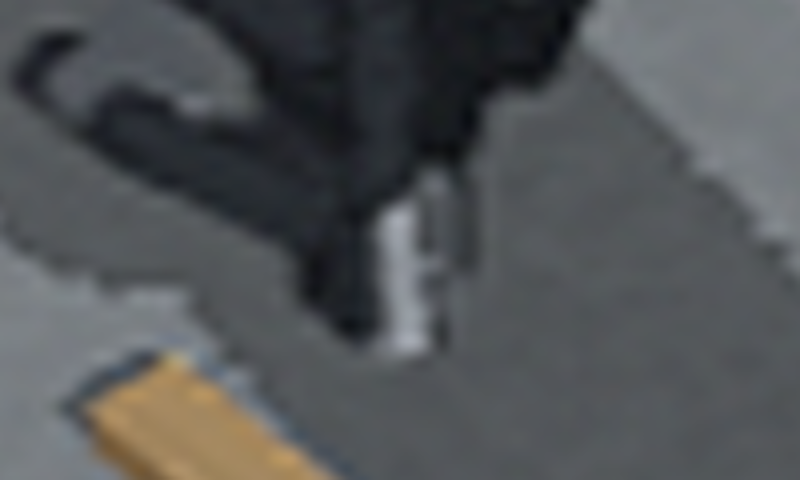

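Emit:
drive_tool:
  delta_pos:
    - [0,0,10]
    - [0,0,10]
    - [0,0,0]
    - [0,0,0]
    - [0,0,-10]
    - [0,0,-10]
    - [0,0,-3]
    - [0,0,-3]
    - [0,0,-2]
    - [0,0,0]
  rotation:
    - [0,0,0]
    - [0,0,0]
    - [0,0,0]
    - [0,0,0]
    - [0,0,0]
    - [0,0,0]
    - [0,0,0]
    - [0,0,0]
    - [0,0,0]
    - [0,0,0]
  fingers: [36,36,36,36,36,36,36,36,36,36]

```text
time: 9.2
tool_pos: [0.5569, 0.1458, -0.0126]
tool_rot: [0.72, -0.694, -0.0, 0.0]
contact_force: [-0.1, 0.4, -0.4]
finger_gap: 0.031
```

Emit:
drive_tool:
  delta_pos:
    - [0,0,-2]
    - [0,0,0]
  rotation:
    - [0,0,0]
    - [0,0,0]
  fingers: [36,36]

```text
time: 9.4
tool_pos: [0.5572, 0.1458, -0.0142]
tool_rot: [0.72, -0.694, 0.0, -0.0]
contact_force: [-0.3, -0.3, 1.0]
finger_gap: 0.0305
```

Emit:
drive_tool:
  delta_pos:
    - [0,0,-1]
    - [0,0,0]
  rotation:
    - [0,0,0]
    - [0,0,0]
  fingers: [36,36]

```text
time: 9.6
tool_pos: [0.5571, 0.1458, -0.0152]
tool_rot: [0.72, -0.694, 0.0, -0.0]
contact_force: [-0.8, 0.0, 0.1]
finger_gap: 0.0308
```

Emit:
drive_tool:
  delta_pos:
    - [0,0,0]
    - [0,0,0]
    - [0,0,0]
    - [0,0,0]
  rotation:
    - [0,0,0]
    - [0,0,0]
    - [0,0,0]
    - [0,0,0]
  fingers: [30,26,20,10]
  newtons: 20

```text
time: 10.0
tool_pos: [0.5573, 0.1458, -0.015]
tool_rot: [0.72, -0.694, 0.0, -0.0]
contact_force: [-0.1, 0.2, 1.6]
finger_gap: 0.019
```

Run:
```python
from h import *
f=grab_frame("side"); crop(f,255,195,70,65,10,"pics/g_s.png")
```

```text
(no output)
```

View pics/g_s.png

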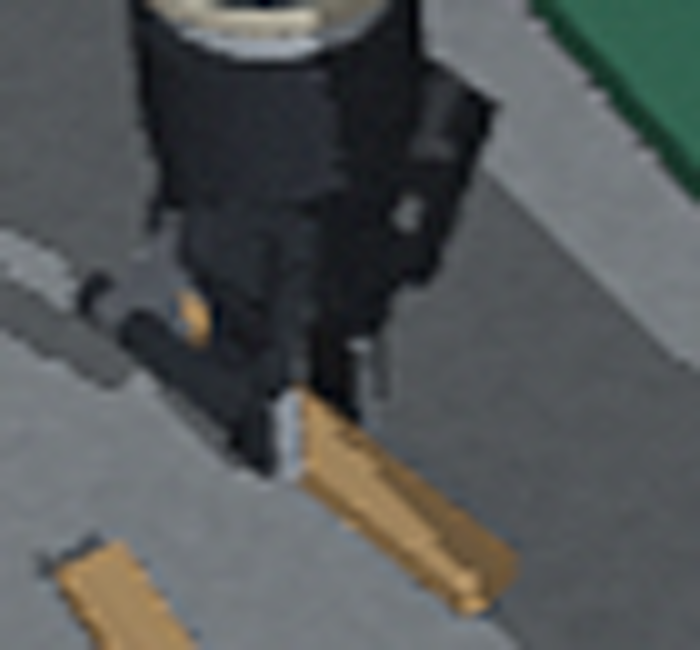

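Emit:
drive_tool:
  delta_pos:
    - [0,0,0]
    - [0,0,0]
    - [0,0,5]
    - [0,0,15]
    - [0,0,30]
    - [0,0,45]
    - [0,0,30]
    - [0,0,0]
    - [0,0,0]
  rotation:
    - [0,0,0]
    - [0,0,0]
    - [0,0,0]
    - [0,0,0]
    - [0,0,0]
    - [0,0,0]
    - [0,0,0]
    - [0,0,0]
    - [0,0,0]
  fingers: [0,0,0,0,0,0,0,0,0]
  newtons: 40

```text
time: 10.95
tool_pos: [0.5579, 0.1459, 0.1115]
tool_rot: [0.72, -0.694, 0.001, -0.001]
contact_force: [-1.0, -0.9, -0.1]
finger_gap: 0.0185
```

```bash
python3 look.py i
```

```text
[0.5579 0.1459 0.1115] [-1.  -0.9 -0.1] [0.   0.04 0.01] 0.0185 10.95
yaw x -87.88 z [ 2.8e-03  4.0e-04 -1.0e+00]
```

View pics/i_s.png

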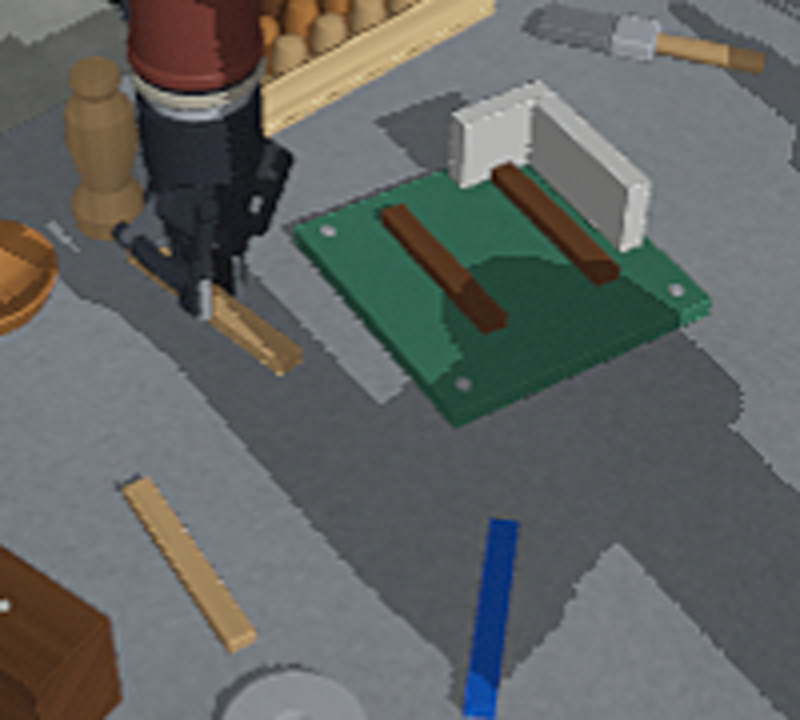

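Emit:
drive_tool:
  delta_pos:
    - [5,-30,2]
    - [5,-30,2]
    - [5,-30,2]
    - [5,-30,2]
    - [5,-30,2]
    - [5,-30,0]
    - [5,-30,0]
    - [6,-30,0]
    - [6,-35,0]
    - [0,0,0]
    - [0,0,0]
    - [0,0,0]
    - [0,0,0]
  rotation:
    - [0,0,8.4]
    - [0,0,8.4]
    - [0,0,8.4]
    - [0,0,8.4]
    - [0,0,8.4]
    - [0,0,8.4]
    - [0,0,8.4]
    - [0,0,8.5]
    - [0,0,8.5]
    - [0,0,0]
    - [0,0,0]
    - [0,0,0]
    - [0,0,0]
  fingers: [0,0,0,0,0,0,0,0,0,0,0,0,0]

```text
time: 12.3
tool_pos: [0.6036, -0.1278, 0.1191]
tool_rot: [0.994, -0.105, -0.001, -0.0]
contact_force: [-0.0, 0.8, 0.4]
finger_gap: 0.0183
```

```bash
python3 look.py j
```

```text
[ 0.6036 -0.1278  0.1191] [-0.   0.8  0.4] [ 0.02 -0.02  0.01] 0.0183 12.3
yaw x -12.07 z [-1.3e-03  7.0e-04 -1.0e+00]
```

View pics/j_s.png

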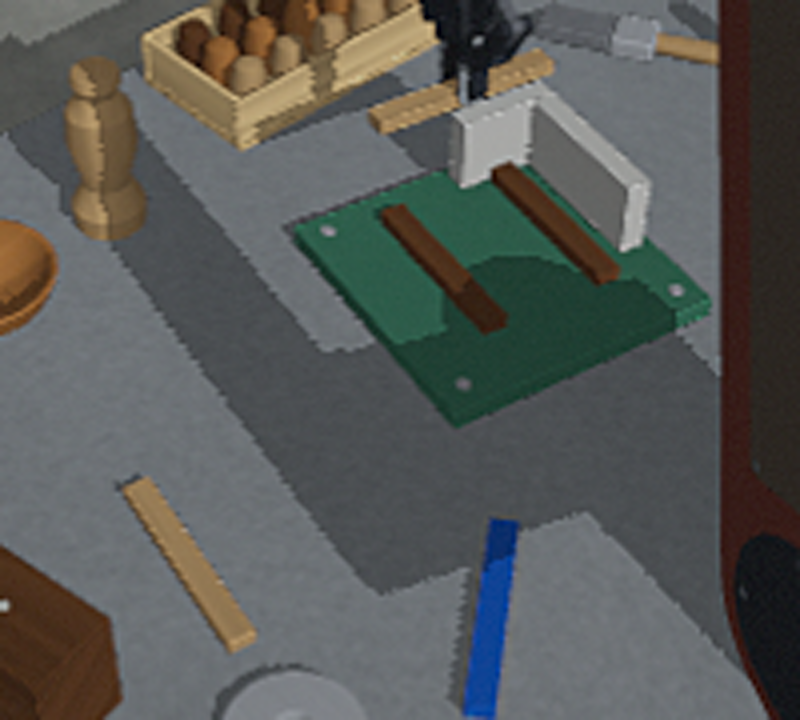

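```bash
cat > ov.py <<'E'
from fit import *
def overlay(f,boxes,x0,y0,w,h,k,name):
    c=cv2.resize(f["frame"][y0:y0+h,x0:x0+w,::-1],None,fx=k,fy=k,interpolation=cv2.INTER_CUBIC)
    E=[(0,1),(2,3),(4,5),(6,7),(0,2),(1,3),(4,6),(5,7),(0,4),(1,5),(2,6),(3,7)]
    for B,col in boxes:
        uv=(proj(f,B)-[x0,y0]+.5)*k-.5
        for a,b in E: cv2.line(c,*[tuple(int(v) for v in np.round(uv[i])) for i in(a,b)],col,1,cv2.LINE_AA)
    cv2.imwrite(name,c)
BX,BY,BA=.543,-.116,np.radians(-11.95)
ex=np.array([np.cos(BA),np.sin(BA)]); ey=np.array([-ex[1],ex[0]])
CN=np.array([BX,BY])+.085*ex-.085*ey
def cb(x0,x1,y0,y1,z0,z1):
    c=CN+ex*(x0+x1)/2+ey*(y0+y1)/2; return boxpts(x1-x0,y1-y0,z0,z1,(c[0],c[1],BA))
FF=cb(0,.02,-.02,.063,.018,.082); SF=cb(-.125,0,-.02,0,.018,.082)
RU=[cb(-.146,-.001,.018,.038,.018,.030),cb(-.146,-.001,.120,.140,.018,.030)]
E
python3 - <<'E'
from ov import *
f=grab_frame("side"); st=read_state(); p=st["tool_pos"]
t=CN-.022*ex+.085*ey; print("corner",CN,"target",t,"near",CN-.088*ex+.085*ey)
overlay(f,[(boxpts(.15,.02,p[2]+.015,p[2]+.027,(p[0],p[1],np.radians(77.9))),(255,0,255)),(FF,(0,0,255)),(SF,(0,0,255)),(RU[0],(0,255,255)),(RU[1],(0,255,255)),(boxpts(.15,.02,.03,.042,(t[0],t[1],np.radians(78.05))),(255,255,0))],300,125,110,110,7,"pics/k.png")
m=colmask(f,"pale",(318,140,372,168)); print(m.sum())
E
```

```text
corner [ 0.60855801 -0.21675787] target [ 0.60463471 -0.12904466] near [ 0.54006501 -0.11537883]
145
```

View pics/k.png

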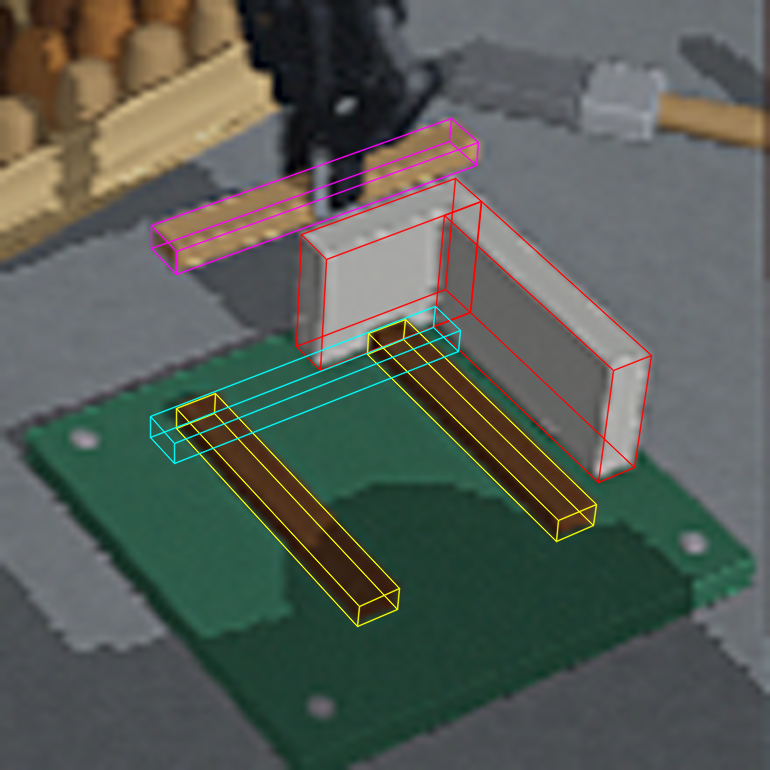

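Emit:
drive_tool:
  delta_pos:
    - [1,-1,-20]
    - [0,0,-25]
    - [0,0,-25]
    - [0,0,-12]
    - [0,0,-8]
    - [0,0,0]
    - [0,0,0]
  rotation:
    - [0,0,0]
    - [0,0,0]
    - [0,0,0]
    - [0,0,0]
    - [0,0,0]
    - [0,0,0]
    - [0,0,0]
  fingers: [0,0,0,0,0,0,0]

```text
time: 13.1
tool_pos: [0.6059, -0.1303, 0.0309]
tool_rot: [0.994, -0.105, 0.001, 0.0]
contact_force: [0.0, -0.4, -1.3]
finger_gap: 0.0187
```

Emit:
drive_tool:
  delta_pos:
    - [0,0,-4]
    - [0,0,-4]
    - [0,0,-3]
    - [0,0,-2]
    - [0,0,0]
    - [0,0,0]
  rotation:
    - [0,0,0]
    - [0,0,0]
    - [0,0,0]
    - [0,0,0]
    - [0,0,0]
    - [0,0,0]
  fingers: [0,0,0,0,0,0]

```text
time: 13.7
tool_pos: [0.6051, -0.1302, 0.0167]
tool_rot: [0.994, -0.105, -0.0, -0.0]
contact_force: [-0.2, 0.1, -0.3]
finger_gap: 0.0186
```

```bash
python3 look.py l
python3 - <<'E'
from ov import *
f=grab_frame("side"); st=read_state(); p=st["tool_pos"]
t=CN-.022*ex+.085*ey
overlay(f,[(FF,(0,0,255)),(SF,(0,0,255)),(boxpts(.15,.02,.03,.042,(t[0],t[1],np.radians(78.05))),(255,255,0))],300,125,110,110,7,"pics/l.png")
E
```

```text
[ 0.6051 -0.1302  0.0167] [-0.2  0.1 -0.3] [-0.04 -0.03  0.06] 0.0186 13.7
yaw x -12.09 z [-1.e-04  0.e+00 -1.e+00]
```

View pics/l.png

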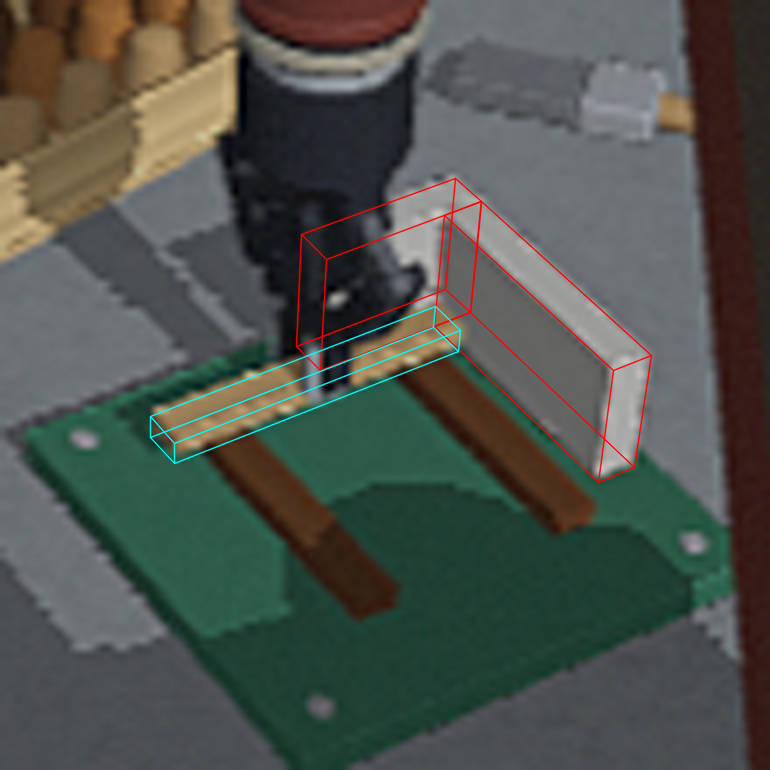

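Emit:
drive_tool:
  delta_pos:
    - [-1,-4,0]
    - [0,0,-1]
    - [0,0,-1]
    - [0,0,0]
    - [0,0,0]
  rotation:
    - [0,0,0]
    - [0,0,0]
    - [0,0,0]
    - [0,0,0]
    - [0,0,0]
  fingers: [0,0,0,0,0]

```text
time: 14.3
tool_pos: [0.6042, -0.1345, 0.0151]
tool_rot: [0.994, -0.105, 0.0, 0.0]
contact_force: [-1.2, -0.6, 2.5]
finger_gap: 0.0185
```

Contact felt (2.5 N). Open slightly, and lift.

Emit:
drive_tool:
  delta_pos:
    - [0,0,0]
    - [0,0,0]
    - [0,0,0]
    - [0,0,5]
    - [0,0,10]
    - [0,0,30]
    - [0,0,45]
    - [0,0,45]
    - [0,0,0]
  rotation:
    - [0,0,0]
    - [0,0,0]
    - [0,0,0]
    - [0,0,0]
    - [0,0,0]
    - [0,0,0]
    - [0,0,0]
    - [0,0,0]
    - [0,0,0]
  fingers: [28,32,32,32,32,32,36,36,36]

```text
time: 15.2
tool_pos: [0.6092, -0.1359, 0.1596]
tool_rot: [0.994, -0.105, 0.007, 0.002]
contact_force: [0.5, 0.3, 0.5]
finger_gap: 0.031
```

```bash
python3 look.py m
python3 - <<'E'
from ov import *
f=grab_frame("side"); st=read_state(); p=st["tool_pos"]
t=CN-.022*ex+.081*ey
overlay(f,[(FF,(0,0,255)),(SF,(0,0,255)),(boxpts(.15,.02,.03,.042,(t[0],t[1],np.radians(78.05))),(255,255,0))],300,125,110,110,7,"pics/m.png")
E
```

```text
[ 0.6092 -0.1359  0.1596] [0.5 0.3 0.5] [ 0.02 -0.03  0.03] 0.031 15.2
yaw x -12.07 z [ 0.0141 -0.005  -0.9999]
```

View pics/m.png

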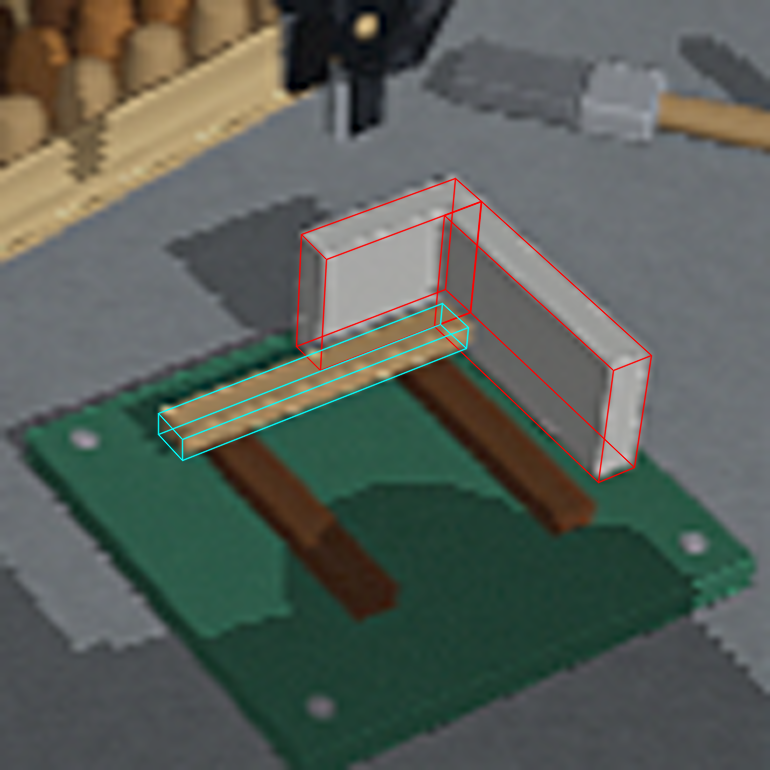

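Emit:
drive_tool:
  delta_pos:
    - [-10,31,0]
    - [-10,31,0]
    - [-10,31,0]
    - [-10,31,0]
    - [-10,31,0]
    - [-10,31,0]
    - [-10,31,0]
    - [-10,30,0]
    - [-9,30,0]
    - [-9,30,0]
    - [-9,30,0]
    - [-9,30,0]
    - [0,0,-40]
    - [0,0,-40]
    - [0,0,-30]
    - [0,0,-15]
    - [0,0,0]
    - [0,0,0]
    - [0,0,0]
  rotation:
    - [0,0,-7.5]
    - [0,0,-7.5]
    - [0,0,-7.5]
    - [0,0,-7.5]
    - [0,0,-7.5]
    - [0,0,-7.5]
    - [0,0,-7.5]
    - [0,0,-7.5]
    - [0,0,-7.5]
    - [0,0,-7.5]
    - [0,0,-7.5]
    - [0,0,-7.1]
    - [0,0,0]
    - [0,0,0]
    - [0,0,0]
    - [0,0,0]
    - [0,0,0]
    - [0,0,0]
    - [0,0,0]
  fingers: [42,42,42,42,42,42,42,42,42,42,42,42,42,42,42,42,42,42,42]

```text
time: 17.2
tool_pos: [0.4897, 0.2332, 0.0267]
tool_rot: [-0.631, 0.775, -0.001, 0.001]
contact_force: [-0.1, -0.6, 0.3]
finger_gap: 0.0358
```

```bash
python3 look.py n
python3 - <<'E'
from h import *
f=grab_frame("side"); crop(f,225,200,85,100,7,"pics/n2.png")
E
```

```text
[0.4897 0.2332 0.0267] [-0.1 -0.6  0.3] [-0.01  0.   -0.05] 0.0358 17.2
yaw x -101.69 z [ 3.e-03  9.e-04 -1.e+00]
```

View pics/n2.png

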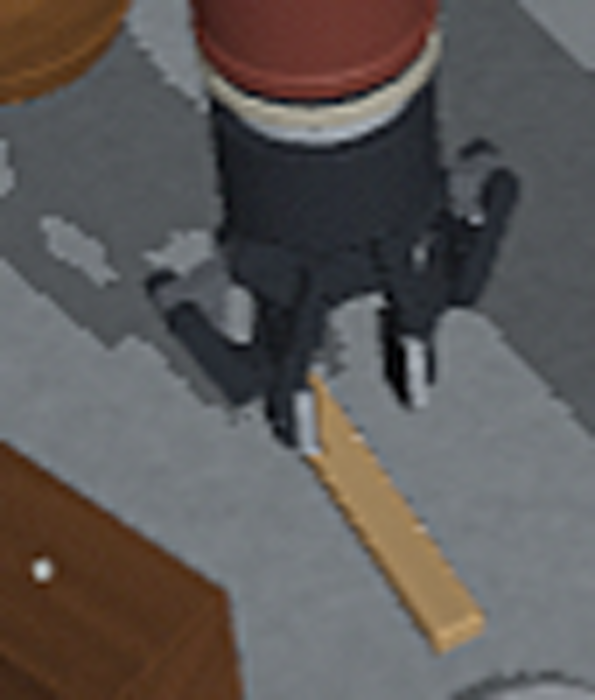

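Straddling the second slat (slat from ~(270,257) to (290,290)), aligned. Descend 40 mm.

Emit:
drive_tool:
  delta_pos:
    - [0,0,-12]
    - [0,0,-12]
    - [0,0,-8]
    - [0,0,-5]
    - [0,0,-3]
    - [0,0,0]
    - [0,0,0]
  rotation:
    - [0,0,0]
    - [0,0,0]
    - [0,0,0]
    - [0,0,0]
    - [0,0,0]
    - [0,0,0]
    - [0,0,0]
  fingers: [42,42,42,42,42,42,42]

```text
time: 18.0
tool_pos: [0.4883, 0.2329, -0.0151]
tool_rot: [-0.631, 0.775, -0.0, 0.0]
contact_force: [-0.8, -0.4, 0.2]
finger_gap: 0.0357
```

Run:
```python
from h import *
f=grab_frame("side"); crop(f,225,200,85,100,7,"pics/o2.png")
```

```text
(no output)
```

View pics/o2.png

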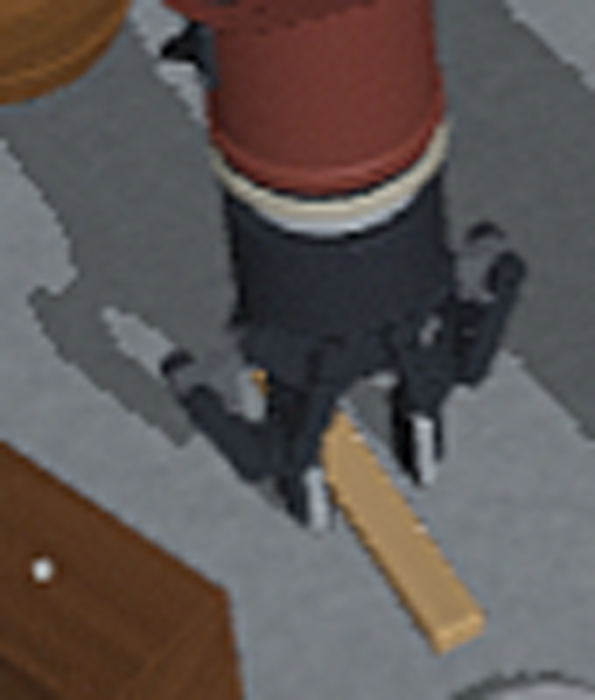

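Emit:
drive_tool:
  delta_pos:
    - [0,0,0]
    - [0,0,0]
    - [0,0,0]
    - [0,0,0]
    - [0,0,0]
    - [0,0,0]
    - [0,0,5]
    - [0,0,15]
    - [0,0,30]
    - [0,0,45]
    - [0,0,40]
    - [0,0,0]
    - [0,0,0]
  rotation:
    - [0,0,0]
    - [0,0,0]
    - [0,0,0]
    - [0,0,0]
    - [0,0,0]
    - [0,0,0]
    - [0,0,0]
    - [0,0,0]
    - [0,0,0]
    - [0,0,0]
    - [0,0,0]
    - [0,0,0]
    - [0,0,0]
  fingers: [30,24,18,10,0,0,0,0,0,0,0,0,0]
  newtons: 40

```text
time: 19.35
tool_pos: [0.4891, 0.2331, 0.1219]
tool_rot: [-0.631, 0.775, -0.001, 0.002]
contact_force: [0.2, -0.6, -1.4]
finger_gap: 0.0181
```

Emit:
drive_tool:
  delta_pos:
    - [4,-29,0]
    - [4,-29,0]
    - [4,-29,0]
    - [4,-29,0]
    - [4,-29,0]
    - [4,-29,0]
    - [4,-29,0]
    - [4,-30,0]
    - [4,-30,0]
    - [5,-30,0]
    - [5,-30,0]
    - [5,-30,0]
    - [0,0,0]
    - [0,0,0]
    - [0,0,0]
    - [0,0,0]
  rotation:
    - [0,0,7.5]
    - [0,0,7.5]
    - [0,0,7.5]
    - [0,0,7.5]
    - [0,0,7.5]
    - [0,0,7.5]
    - [0,0,7.5]
    - [0,0,7.5]
    - [0,0,7.5]
    - [0,0,7.5]
    - [0,0,7.4]
    - [0,0,7.3]
    - [0,0,0]
    - [0,0,0]
    - [0,0,0]
    - [0,0,0]
  fingers: [0,0,0,0,0,0,0,0,0,0,0,0,0,0,0,0]

```text
time: 20.95
tool_pos: [0.5386, -0.1189, 0.1192]
tool_rot: [0.995, -0.104, -0.001, -0.0]
contact_force: [0.0, 0.9, -0.3]
finger_gap: 0.0184
```

```bash
python3 look.py p
python3 - <<'E'
from ov import *
f=grab_frame("side"); st=read_state(); p=st["tool_pos"]
t=CN-.088*ex+.081*ey; print(t)
overlay(f,[(FF,(0,0,255)),(SF,(0,0,255)),(boxpts(.15,.02,p[2]+.015,p[2]+.027,(p[0],p[1],np.radians(78))),(255,0,255)),(boxpts(.15,.02,.03,.042,(t[0],t[1],np.radians(78.05))),(255,255,0))],300,125,110,110,7,"pics/p.png")
E
```

```text
[ 0.5386 -0.1189  0.1192] [ 0.   0.9 -0.3] [ 0.02 -0.01  0.03] 0.0184 20.95
yaw x -11.97 z [-1.1e-03  7.0e-04 -1.0e+00]
[ 0.53923678 -0.11929214]
```

View pics/p.png

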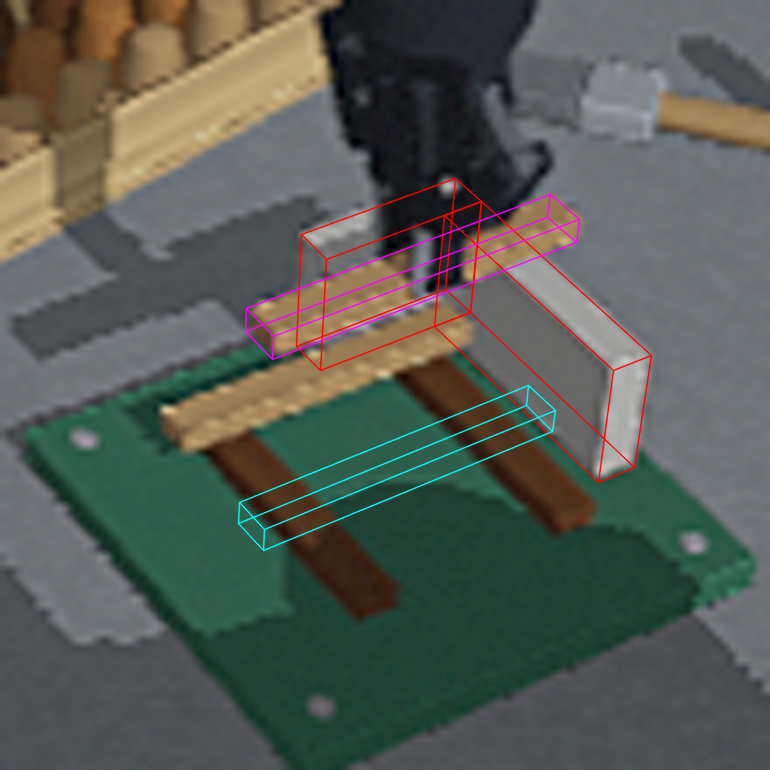

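Emit:
drive_tool:
  delta_pos:
    - [0,0,-20]
    - [0,0,-25]
    - [0,0,-25]
    - [0,0,-12]
    - [0,0,-8]
    - [0,0,-5]
    - [0,0,-4]
    - [0,0,-3]
    - [0,0,0]
    - [0,0,-1]
    - [0,0,-1]
    - [0,0,-1]
    - [0,0,0]
  rotation:
    - [0,0,0]
    - [0,0,0]
    - [0,0,0]
    - [0,0,0]
    - [0,0,0]
    - [0,0,0]
    - [0,0,0]
    - [0,0,0]
    - [0,0,0]
    - [0,0,0]
    - [0,0,0]
    - [0,0,0]
    - [0,0,0]
  fingers: [0,0,0,0,0,0,0,0,0,0,0,0,0]

```text
time: 22.35
tool_pos: [0.5394, -0.1203, 0.0154]
tool_rot: [0.995, -0.104, 0.0, 0.0]
contact_force: [-1.4, 0.2, 3.9]
finger_gap: 0.0183
```

Emit:
drive_tool:
  delta_pos:
    - [0,0,0]
    - [0,0,0]
    - [0,0,0]
    - [0,0,5]
    - [0,0,10]
    - [0,0,30]
    - [0,0,45]
    - [0,0,50]
    - [0,0,0]
  rotation:
    - [0,0,0]
    - [0,0,0]
    - [0,0,0]
    - [0,0,0]
    - [0,0,0]
    - [0,0,0]
    - [0,0,0]
    - [0,0,0]
    - [0,0,0]
  fingers: [28,32,32,32,32,32,60,100,100]

```text
time: 23.25
tool_pos: [0.5444, -0.1221, 0.1645]
tool_rot: [0.995, -0.104, 0.007, 0.002]
contact_force: [0.6, -0.5, -0.3]
finger_gap: 0.07
```

```bash
python3 look.py q
python3 - <<'E'
from ov import *
f=grab_frame("side"); st=read_state(); p=st["tool_pos"]
t=CN-.088*ex+.081*ey; t2=CN-.022*ex+.081*ey
overlay(f,[(FF,(0,0,255)),(SF,(0,0,255)),(boxpts(.15,.02,.03,.042,(t2[0],t2[1],np.radians(78))),(255,0,255)),(boxpts(.15,.02,.03,.042,(t[0],t[1],np.radians(78.05))),(255,255,0))],300,125,110,110,7,"pics/q.png")
E
```

```text
[ 0.5444 -0.1221  0.1645] [ 0.6 -0.5 -0.3] [ 0.02 -0.01  0.03] 0.07 23.25
yaw x -11.97 z [ 0.0144 -0.0054 -0.9999]
```

View pics/q.png

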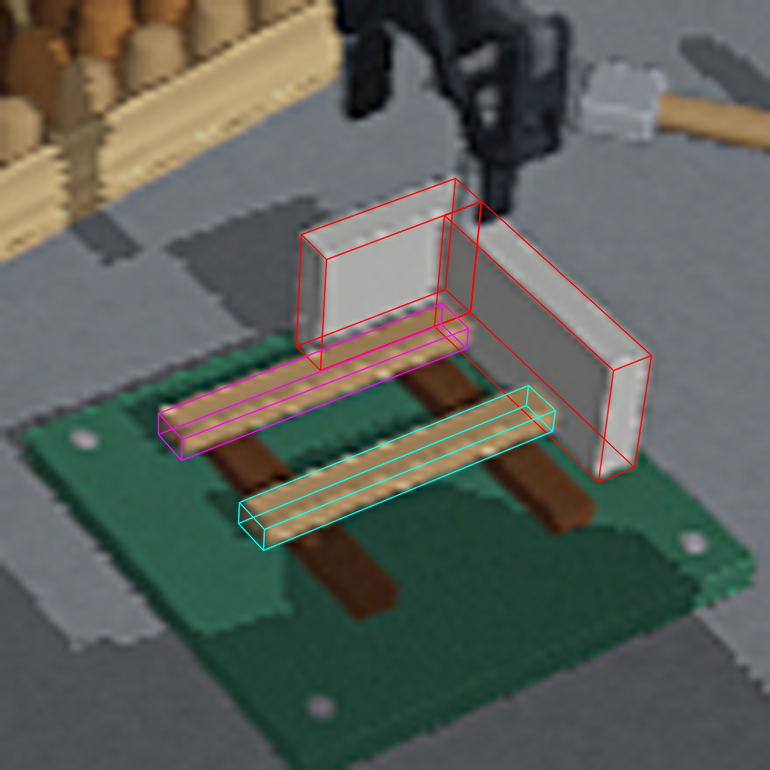

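Emit:
drive_tool:
  delta_pos:
    - [-4,37,0]
    - [-4,37,0]
    - [-4,37,0]
    - [-4,37,0]
    - [-4,37,0]
    - [-4,37,0]
    - [-4,38,0]
    - [-4,38,0]
    - [-5,38,0]
    - [-5,38,0]
    - [-5,38,0]
    - [-5,38,0]
    - [-5,38,0]
    - [0,0,-20]
    - [0,0,-10]
    - [0,0,0]
    - [0,0,0]
    - [0,0,0]
  rotation:
    - [0,0,-5.4]
    - [0,0,-5.4]
    - [0,0,-5.4]
    - [0,0,-5.4]
    - [0,0,-5.4]
    - [0,0,-5.4]
    - [0,0,-5.4]
    - [0,0,-5.4]
    - [0,0,-5.4]
    - [0,0,-5.4]
    - [0,0,-5.4]
    - [0,0,-5.2]
    - [0,0,-5]
    - [0,0,0]
    - [0,0,0]
    - [0,0,0]
    - [0,0,0]
    - [0,0,0]
  fingers: [100,100,100,100,100,100,100,100,100,100,100,100,100,100,100,100,100,100]

```text
time: 25.15
tool_pos: [0.4827, 0.3672, 0.1254]
tool_rot: [0.757, -0.654, 0.0, -0.0]
contact_force: [0.1, -0.9, -0.1]
finger_gap: 0.0852
```

```bash
python3 look.py r
python3 - <<'E'
from ov import *
f=grab_frame("side"); st=read_state(); p=st["tool_pos"]
overlay(f,[(boxpts(.11,.064,0,.085,(.482,.368,np.radians(8.4))),(0,255,255)),(boxpts(.022,.085,p[2]+.027,p[2]+.05,(p[0],p[1],np.radians(8.4))),(255,0,255))],150,170,150,150,5,"pics/r.png")
t=grab_frame("top"); cv2.imwrite("pics/rt.png",t["frame"][...,::-1])
E
```

```text
[0.4827 0.3672 0.1254] [ 0.1 -0.9 -0.1] [ 0.06 -0.01  0.01] 0.0852 25.15
yaw x -81.65 z [ 6.e-04  3.e-04 -1.e+00]
```

View pics/r.png

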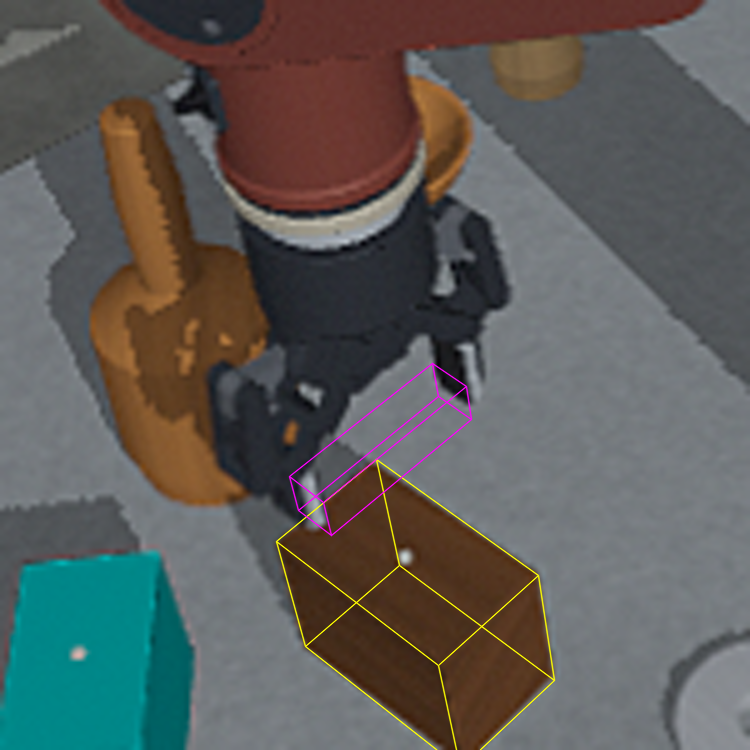

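View pics/rt.png

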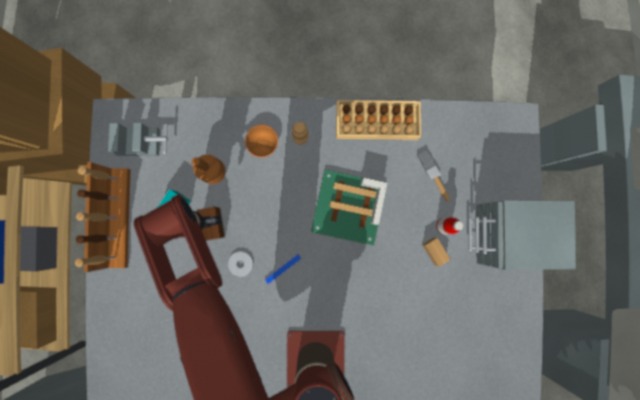

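Emit:
drive_tool:
  delta_pos:
    - [0,0,-25]
    - [0,0,-15]
    - [0,0,-10]
    - [0,0,-5]
    - [0,0,0]
    - [0,0,0]
  rotation:
    - [0,0,0]
    - [0,0,0]
    - [0,0,0]
    - [0,0,0]
    - [0,0,0]
    - [0,0,0]
  fingers: [100,100,100,100,100,100]

```text
time: 25.9
tool_pos: [0.4825, 0.3681, 0.0704]
tool_rot: [0.757, -0.653, 0.0, -0.0]
contact_force: [0.5, 0.2, -0.0]
finger_gap: 0.0854
```

```bash
python3 look.py s
python3 - <<'E'
from ov import *
f=grab_frame("side"); crop(f,150,170,150,150,5,"pics/s.png")
E
```

```text
[0.4825 0.3681 0.0704] [ 0.5  0.2 -0. ] [-0.    0.    0.02] 0.0854 25.9
yaw x -81.58 z [ 7.e-04  4.e-04 -1.e+00]
```

View pics/s.png

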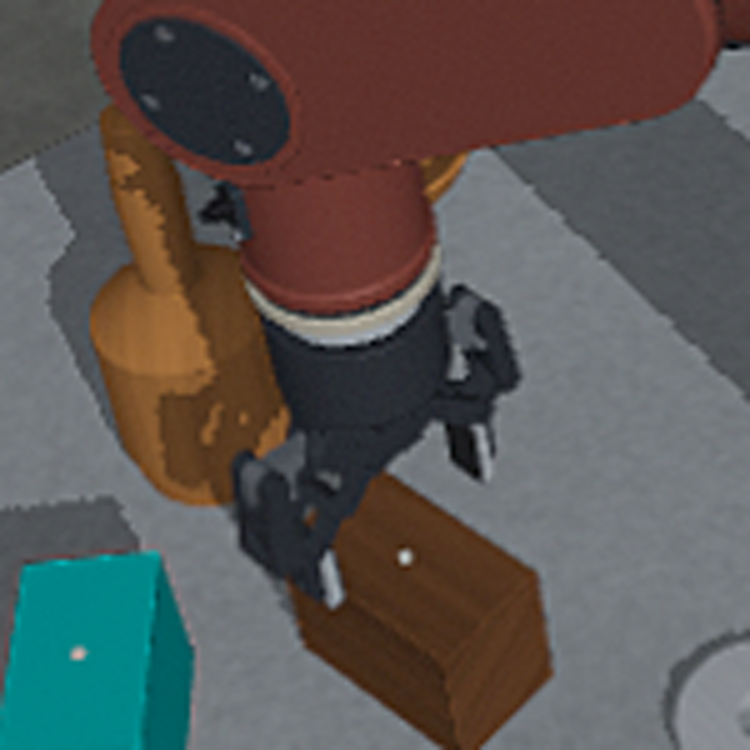

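Emit:
drive_tool:
  delta_pos:
    - [0,0,-10]
    - [0,0,-10]
    - [0,0,-10]
    - [0,0,-8]
    - [0,0,-4]
    - [0,0,0]
    - [0,0,0]
  rotation:
    - [0,0,0]
    - [0,0,0]
    - [0,0,0]
    - [0,0,0]
    - [0,0,0]
    - [0,0,0]
    - [0,0,0]
  fingers: [100,100,100,100,100,100,100]

```text
time: 26.7
tool_pos: [0.4822, 0.3679, 0.0278]
tool_rot: [0.757, -0.653, 0.0, -0.0]
contact_force: [-0.1, 0.8, 0.5]
finger_gap: 0.0858
```

```bash
python3 look.py s
python3 - <<'E'
from ov import *
f=grab_frame("side"); crop(f,150,170,150,150,5,"pics/s2.png")
E
```

```text
[0.4822 0.3679 0.0278] [-0.1  0.8  0.5] [-0.01  0.01 -0.01] 0.0858 26.7
yaw x -81.58 z [ 1.e-04  0.e+00 -1.e+00]
```

View pics/s2.png

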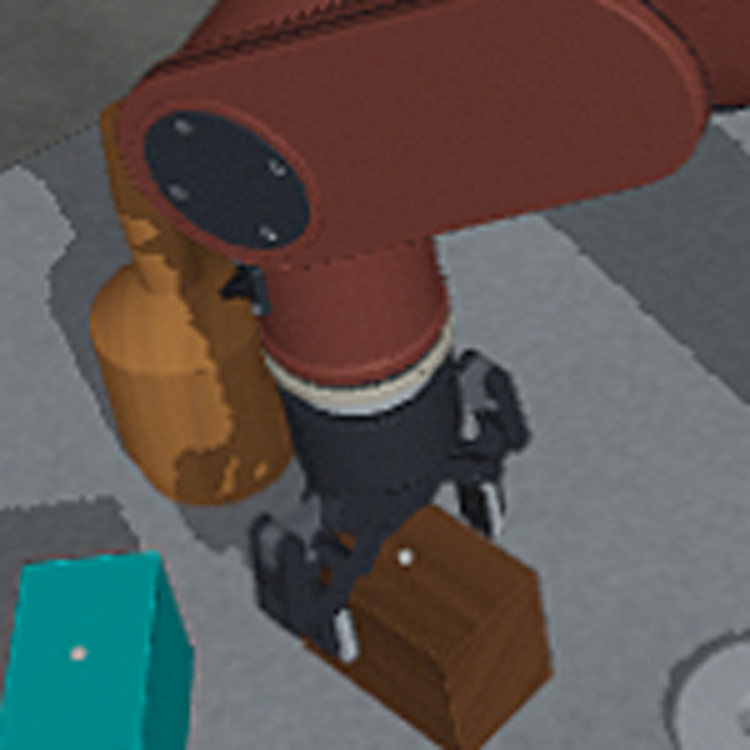

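Run:
```python
from ov import *
f=grab_frame("side"); a=np.radians(8.4); c=np.array([.4822,.3679]); X=np.array([np.cos(a),np.sin(a)]);Y=np.array([-X[1],X[0]])
for dx in(-.011,.011):
  for z in(.03,.04,.05,.055,.06): print(dx,z,((proj(f,np.r_[c+.0428*Y+dx*X,z])-[150,170]+.5)*5).round())
```

```text
-0.011 0.03 [[372. 698.]]
-0.011 0.04 [[368. 685.]]
-0.011 0.05 [[365. 673.]]
-0.011 0.055 [[364. 667.]]
-0.011 0.06 [[362. 661.]]
0.011 0.03 [[340. 673.]]
0.011 0.04 [[337. 661.]]
0.011 0.05 [[334. 648.]]
0.011 0.055 [[332. 642.]]
0.011 0.06 [[330. 636.]]
```

Emit:
drive_tool:
  delta_pos:
    - [0,0,0]
    - [0,0,0]
    - [0,0,0]
    - [0,0,0]
    - [0,0,0]
    - [0,0,5]
    - [0,0,15]
    - [0,0,30]
    - [0,0,40]
    - [0,0,30]
    - [0,0,0]
    - [0,0,0]
  rotation:
    - [0,0,0]
    - [0,0,0]
    - [0,0,0]
    - [0,0,0]
    - [0,0,0]
    - [0,0,0]
    - [0,0,0]
    - [0,0,0]
    - [0,0,0]
    - [0,0,0]
    - [0,0,0]
    - [0,0,0]
  fingers: [85,75,65,50,50,50,50,50,50,50,50,50]
  newtons: 60

```text
time: 28.05
tool_pos: [0.4821, 0.3678, 0.1481]
tool_rot: [0.757, -0.653, 0.0, -0.0]
contact_force: [0.3, 0.4, -5.2]
finger_gap: 0.0632
```

```bash
python3 look.py t
python3 - <<'E'
from ov import *
f=grab_frame("side"); p=read_state()["tool_pos"]
overlay(f,[(boxpts(.11,.064,p[2]-.028,p[2]-.028+.085,(p[0],p[1],np.radians(8.4))),(0,255,255))],150,120,150,150,5,"pics/t2.png")
E
```

```text
[0.4821 0.3678 0.1481] [ 0.3  0.4 -5.2] [-0.03  0.09 -0.04] 0.0632 28.05
yaw x -81.59 z [ 8.e-04  4.e-04 -1.e+00]
```

View pics/t2.png

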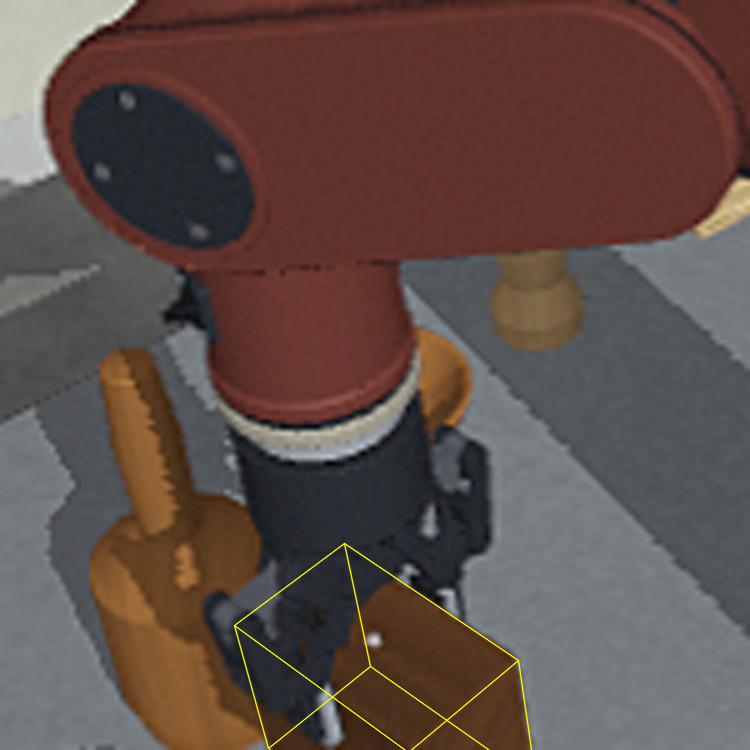

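Emit:
drive_tool:
  delta_pos:
    - [6,-25,0]
    - [6,-35,0]
    - [6,-44,0]
    - [6,-44,0]
    - [6,-44,0]
    - [6,-44,0]
    - [6,-44,0]
    - [6,-44,0]
    - [6,-44,0]
    - [6,-44,0]
    - [6,-44,0]
    - [4,-37,0]
    - [3,-25,0]
    - [0,-15,0]
    - [0,0,0]
    - [0,0,0]
    - [0,0,0]
    - [0,0,0]
  rotation:
    - [0,0,-1.6]
    - [0,0,-1.6]
    - [0,0,-1.6]
    - [0,0,-1.6]
    - [0,0,-1.6]
    - [0,0,-1.6]
    - [0,0,-1.6]
    - [0,0,-1.6]
    - [0,0,-1.6]
    - [0,0,-1.6]
    - [0,0,-1.6]
    - [0,0,-1.6]
    - [0,0,-1.2]
    - [0,0,0]
    - [0,0,0]
    - [0,0,0]
    - [0,0,0]
    - [0,0,0]
  fingers: [50,50,50,50,50,50,50,50,50,50,50,50,50,50,50,50,50,50]

```text
time: 29.95
tool_pos: [0.555, -0.1638, 0.1476]
tool_rot: [-0.63, 0.776, 0.0, -0.0]
contact_force: [0.1, -0.3, -4.1]
finger_gap: 0.0635
```

```bash
python3 look.py u
python3 - <<'E'
from ov import *
f=grab_frame("side"); p=read_state()["tool_pos"]
overlay(f,[(FF,(0,0,255)),(SF,(0,0,255)),(boxpts(.11,.064,p[2]-.028,p[2]-.028+.085,(p[0],p[1],BA)),(0,255,255))],290,100,120,120,6,"pics/u2.png")
E
```

```text
[ 0.555  -0.1638  0.1476] [ 0.1 -0.3 -4.1] [-0.01 -0.04 -0.02] 0.0635 29.95
yaw x -101.88 z [-4.e-04  5.e-04 -1.e+00]
```

View pics/u2.png

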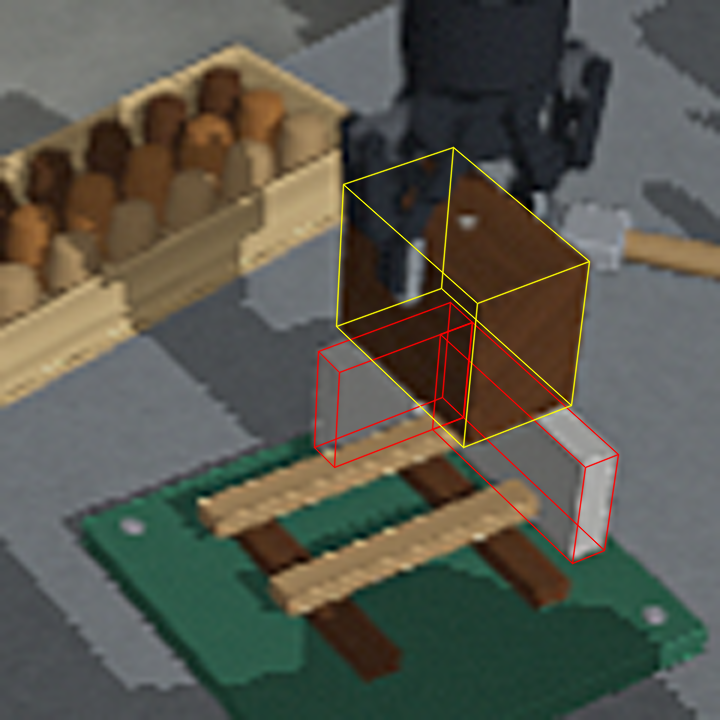

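Emit:
drive_tool:
  delta_pos:
    - [0,0,-15]
    - [0,0,-20]
    - [0,0,-15]
    - [0,0,-10]
    - [0,0,-8]
    - [0,0,-4]
    - [0,0,0]
    - [0,0,0]
  rotation:
    - [0,0,0]
    - [0,0,0]
    - [0,0,0]
    - [0,0,0]
    - [0,0,0]
    - [0,0,0]
    - [0,0,0]
    - [0,0,0]
  fingers: [50,50,50,50,50,50,50,50]

```text
time: 30.85
tool_pos: [0.5556, -0.1655, 0.0764]
tool_rot: [-0.629, 0.777, -0.0, 0.0]
contact_force: [0.3, -0.4, -3.7]
finger_gap: 0.0633
```

Emit:
drive_tool:
  delta_pos:
    - [0,0,-2]
    - [0,0,-2]
    - [0,0,-1]
    - [0,0,0]
    - [0,0,0]
  rotation:
    - [0,0,0]
    - [0,0,0]
    - [0,0,0]
    - [0,0,0]
    - [0,0,0]
  fingers: [50,50,50,50,50]

```text
time: 31.35
tool_pos: [0.5551, -0.1652, 0.0708]
tool_rot: [-0.629, 0.777, -0.0, 0.0]
contact_force: [0.1, 0.7, -3.3]
finger_gap: 0.0633
```

Emit:
drive_tool:
  delta_pos:
    - [0,0,-1]
    - [0,0,0]
    - [0,0,0]
  rotation:
    - [0,0,0]
    - [0,0,0]
    - [0,0,0]
  fingers: [50,50,50]

```text
time: 31.65
tool_pos: [0.5552, -0.1652, 0.0708]
tool_rot: [-0.629, 0.777, -0.0, 0.0]
contact_force: [-5.0, 1.4, 5.6]
finger_gap: 0.0634
```

```bash
python3 look.py v
python3 - <<'E'
from ov import *
f=grab_frame("side"); p=read_state()["tool_pos"]
overlay(f,[(FF,(0,0,255)),(SF,(0,0,255)),(boxpts(.11,.064,.042,.127,(p[0],p[1],BA)),(0,255,255))],290,100,120,120,6,"pics/v2.png")
E
```

```text
[ 0.5552 -0.1652  0.0708] [-5.   1.4  5.6] [0.35 0.73 0.07] 0.0634 31.65
yaw x -101.98 z [ 2.e-04 -2.e-04 -1.e+00]
```

View pics/v2.png

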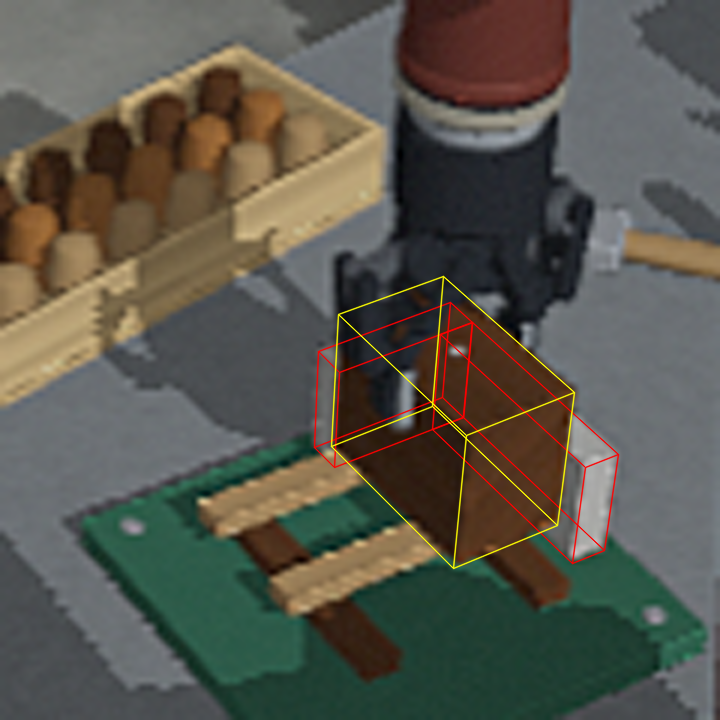

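Emit:
drive_tool:
  delta_pos:
    - [0,0,0.7]
    - [-0.2,-1,0]
    - [-0.2,-1,0]
    - [-0.2,-1,0]
    - [-0.2,-1,0]
    - [-0.2,-1,0]
    - [0,0,0]
    - [0,0,0]
  rotation:
    - [0,0,0]
    - [0,0,0]
    - [0,0,0]
    - [0,0,0]
    - [0,0,0]
    - [0,0,0]
    - [0,0,0]
    - [0,0,0]
  fingers: [50,50,50,50,50,50,50,50]

```text
time: 32.55
tool_pos: [0.5544, -0.1704, 0.0707]
tool_rot: [-0.629, 0.777, -0.0, 0.0]
contact_force: [1.1, 2.3, 2.3]
finger_gap: 0.063
```

Emit:
drive_tool:
  delta_pos:
    - [-0.2,-1,0]
    - [-0.1,-0.5,0]
    - [-0.1,-0.5,0]
    - [0,0,0]
    - [0,0,0]
  rotation:
    - [0,0,0]
    - [0,0,0]
    - [0,0,0]
    - [0,0,0]
    - [0,0,0]
  fingers: [50,50,50,50,50]

```text
time: 33.05
tool_pos: [0.5542, -0.1711, 0.0708]
tool_rot: [-0.629, 0.777, 0.0, 0.001]
contact_force: [2.1, 7.9, 4.4]
finger_gap: 0.0637
```

Emit:
drive_tool:
  delta_pos:
    - [-0.1,-0.5,0]
    - [-0.1,-0.5,0]
    - [0,0,0]
    - [0,0,0]
  rotation:
    - [0,0,0]
    - [0,0,0]
    - [0,0,0]
    - [0,0,0]
  fingers: [50,50,50,50]

```text
time: 33.45
tool_pos: [0.5542, -0.1712, 0.0708]
tool_rot: [-0.629, 0.777, 0.001, 0.002]
contact_force: [1.8, 10.6, 4.1]
finger_gap: 0.0633
```

Emit:
drive_tool:
  delta_pos:
    - [1,-0.2,0]
    - [1,-0.2,0]
    - [1,-0.2,0]
    - [1,-0.2,0]
    - [1,-0.2,0]
    - [0,0,0]
    - [0,0,0]
  rotation:
    - [0,0,0]
    - [0,0,0]
    - [0,0,0]
    - [0,0,0]
    - [0,0,0]
    - [0,0,0]
    - [0,0,0]
  fingers: [50,50,50,50,50,50,50]

```text
time: 34.15
tool_pos: [0.5573, -0.1719, 0.0709]
tool_rot: [-0.629, 0.777, 0.003, 0.0]
contact_force: [-5.4, 11.1, 10.3]
finger_gap: 0.0635
```

```bash
python3 look.py w
python3 - <<'E'
from ov import *
f=grab_frame("side"); crop(f,310,120,90,90,8,"pics/w2.png")
E
```

```text
[ 0.5573 -0.1719  0.0709] [-5.4 11.1 10.3] [ 2.03  0.73 -0.56] 0.0635 34.15
yaw x -102.04 z [-0.0029  0.0042 -1.    ]
```

View pics/w2.png

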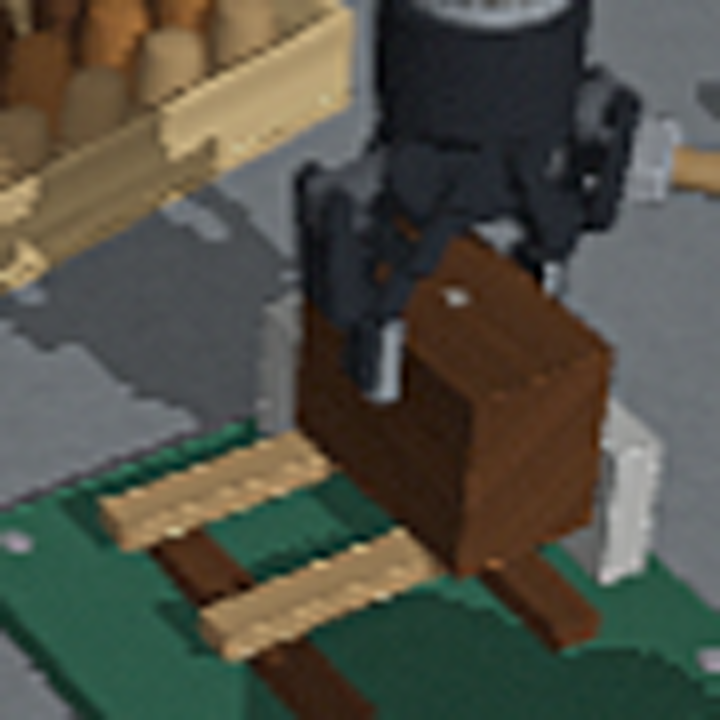

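Emit:
drive_tool:
  delta_pos:
    - [0,0,0.5]
    - [0,0,0]
    - [0,0,0]
  rotation:
    - [0,0,0]
    - [0,0,0]
    - [0,0,0]
  fingers: [50,50,50]

```text
time: 34.55
tool_pos: [0.5573, -0.1719, 0.0709]
tool_rot: [-0.629, 0.777, 0.003, 0.0]
contact_force: [-4.5, 9.8, 8.4]
finger_gap: 0.0633
```

Emit:
drive_tool:
  delta_pos:
    - [1,-0.2,0]
    - [1,-0.2,0]
    - [0,0,0]
    - [0,0,0]
  rotation:
    - [0,0,0]
    - [0,0,0]
    - [0,0,0]
    - [0,0,0]
  fingers: [50,50,50,50]

```text
time: 34.95
tool_pos: [0.5591, -0.1722, 0.0709]
tool_rot: [-0.629, 0.777, 0.003, 0.0]
contact_force: [-4.6, 11.4, 9.0]
finger_gap: 0.0628
```

Emit:
drive_tool:
  delta_pos:
    - [1,-0.2,0]
    - [0,0,0]
    - [0,0,0]
  rotation:
    - [0,0,0]
    - [0,0,0]
    - [0,0,0]
  fingers: [50,50,50]

```text
time: 35.25
tool_pos: [0.5599, -0.1724, 0.071]
tool_rot: [-0.629, 0.777, 0.003, -0.0]
contact_force: [-5.9, 9.9, 9.0]
finger_gap: 0.0634
```

Emit:
drive_tool:
  delta_pos:
    - [1,-0.2,0]
    - [0,0,0]
    - [0,0,0]
  rotation:
    - [0,0,0]
    - [0,0,0]
    - [0,0,0]
  fingers: [50,50,50]

```text
time: 35.55
tool_pos: [0.561, -0.1726, 0.0709]
tool_rot: [-0.629, 0.777, 0.003, -0.0]
contact_force: [-5.0, 10.5, 8.7]
finger_gap: 0.0629
```

Emit:
drive_tool:
  delta_pos:
    - [1,-0.2,0]
    - [0,0,0]
    - [0,0,0]
  rotation:
    - [0,0,0]
    - [0,0,0]
    - [0,0,0]
  fingers: [50,50,50]

```text
time: 35.85
tool_pos: [0.5619, -0.1728, 0.0709]
tool_rot: [-0.629, 0.777, 0.003, -0.0]
contact_force: [-5.3, 10.6, 8.7]
finger_gap: 0.0633
```

Emit:
drive_tool:
  delta_pos:
    - [1,-0.2,0]
    - [0,0,0]
    - [0,0,0]
  rotation:
    - [0,0,0]
    - [0,0,0]
    - [0,0,0]
  fingers: [50,50,50]

```text
time: 36.15
tool_pos: [0.5627, -0.173, 0.071]
tool_rot: [-0.629, 0.777, 0.003, -0.0]
contact_force: [-6.6, 11.6, 9.6]
finger_gap: 0.0632
```

Emit:
drive_tool:
  delta_pos:
    - [1,-0.2,0]
    - [0,0,0]
    - [0,0,0]
  rotation:
    - [0,0,0]
    - [0,0,0]
    - [0,0,0]
  fingers: [50,50,50]

```text
time: 36.45
tool_pos: [0.5626, -0.173, 0.071]
tool_rot: [-0.629, 0.777, 0.004, -0.001]
contact_force: [-10.8, 11.6, 14.2]
finger_gap: 0.0637
```

```bash
python3 look.py x
python3 - <<'E'
from ov import *
f=grab_frame("side"); h=CN-.055*ex+.032*ey
overlay(f,[(FF,(0,0,255)),(SF,(0,0,255)),(boxpts(.11,.064,.042,.127,(h[0],h[1],BA)),(0,255,255))],310,120,90,90,8,"pics/x2.png")
t=grab_frame("top"); overlay(t,[(FF,(0,0,255)),(SF,(0,0,255)),(boxpts(.11,.064,.042,.127,(h[0],h[1],BA)),(0,255,255))],310,150,90,90,8,"pics/x3.png")
E
```

```text
[ 0.5626 -0.173   0.071 ] [-10.8  11.6  14.2] [ 2.08  1.53 -0.6 ] 0.0637 36.45
yaw x -102.04 z [-0.0066  0.005  -1.    ]
```

View pics/x2.png

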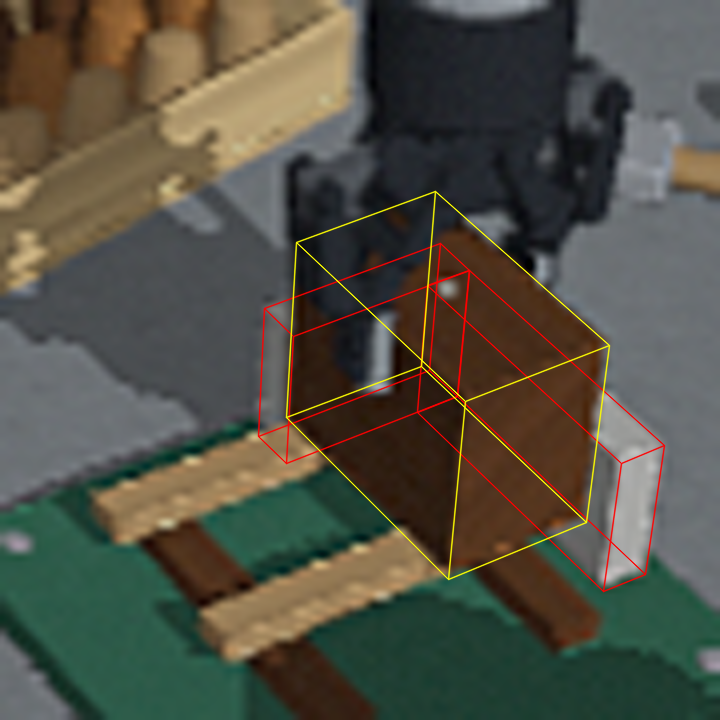

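View pics/x3.png

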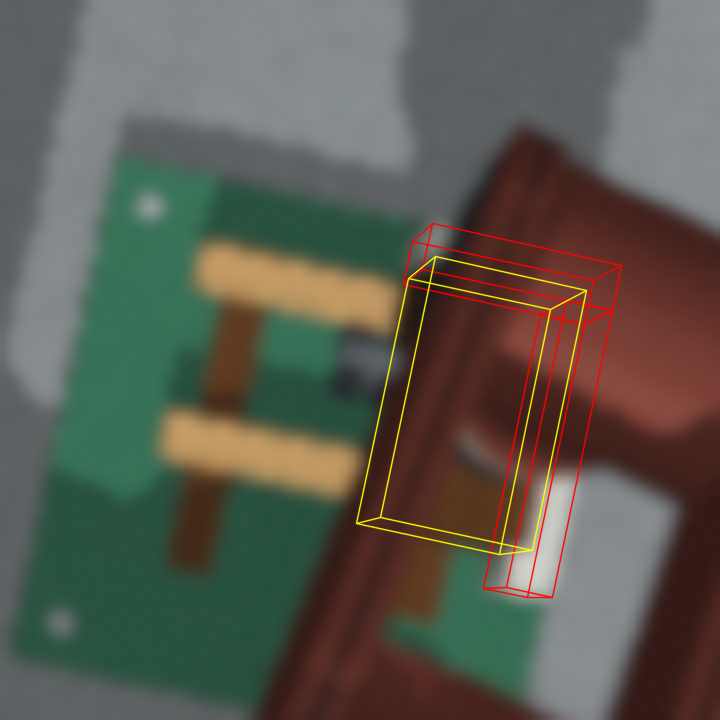

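Emit:
drive_tool:
  delta_pos:
    - [0,0,0.5]
    - [0,0,0]
    - [0,0,0]
    - [0,0,0.3]
    - [0,0,0]
    - [0,0,0]
  rotation:
    - [-0.3,-0.4,0]
    - [0,0,0]
    - [0,0,0]
    - [0,0,0]
    - [0,0,0]
    - [0,0,0]
  fingers: [50,50,50,50,50,50]

```text
time: 37.2
tool_pos: [0.5629, -0.173, 0.0708]
tool_rot: [-0.629, 0.777, -0.0, 0.0]
contact_force: [-6.6, 11.4, 6.6]
finger_gap: 0.0634
```

```bash
python3 look.py y
```

```text
[ 0.5629 -0.173   0.0708] [-6.6 11.4  6.6] [ 1.93  1.08 -0.49] 0.0634 37.2
yaw x -102.02 z [ 1.e-03 -3.e-04 -1.e+00]
```

Emit:
drive_tool:
  delta_pos:
    - [0.6,-0.1,0.2]
    - [0,0,0]
    - [0.4,-0.1,0.2]
    - [0,0,0]
    - [0,0,0]
  rotation:
    - [0,0,0]
    - [0,0,0]
    - [0,0,0]
    - [0,0,0]
    - [0,0,0]
  fingers: [50,50,50,50,50]

```text
time: 37.75
tool_pos: [0.5628, -0.173, 0.0709]
tool_rot: [-0.629, 0.777, 0.001, -0.0]
contact_force: [-10.3, 11.3, 8.2]
finger_gap: 0.0633
```

```bash
python3 look.py z
```

```text
[ 0.5628 -0.173   0.0709] [-10.3  11.3   8.2] [ 1.95  1.49 -0.43] 0.0633 37.75
yaw x -102.02 z [-1.4e-03  4.0e-04 -1.0e+00]
```

Run:
```python
from ov import *
f=grab_frame("side"); h=CN-.055*ex+.032*ey
t=CN-.088*ex+.081*ey; t2=CN-.022*ex+.081*ey
overlay(f,[(boxpts(.15,.02,.03,.042,(t2[0],t2[1],np.radians(78.05))),(255,0,255)),(boxpts(.15,.02,.03,.042,(t[0],t[1],np.radians(78.05))),(255,255,0)),(boxpts(.11,.064,.042,.127,(h[0],h[1],BA)),(0,255,255))],310,120,90,90,8,"pics/fin.png")
cv2.imwrite("pics/fin_s.png",f["frame"][...,::-1])
```

```text
(no output)
```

View pics/fin.png

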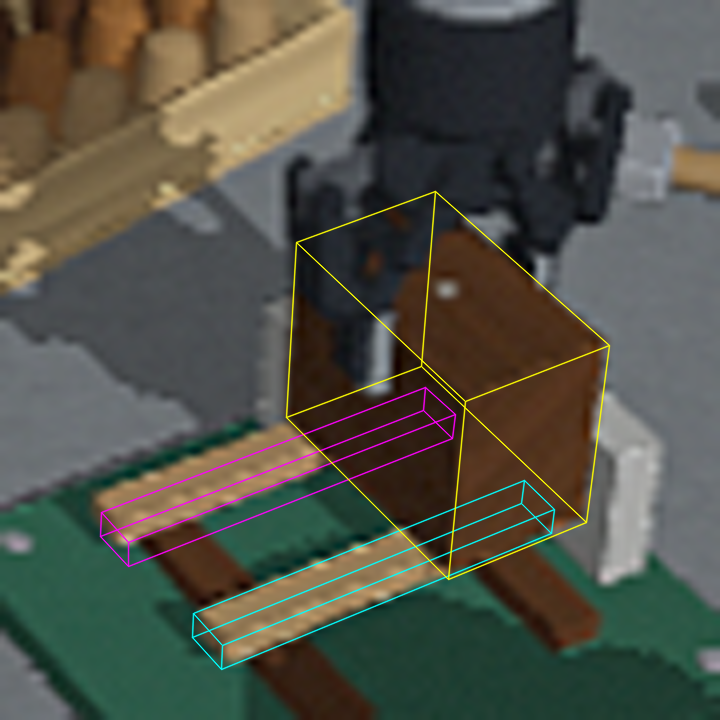

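View pics/fin_s.png

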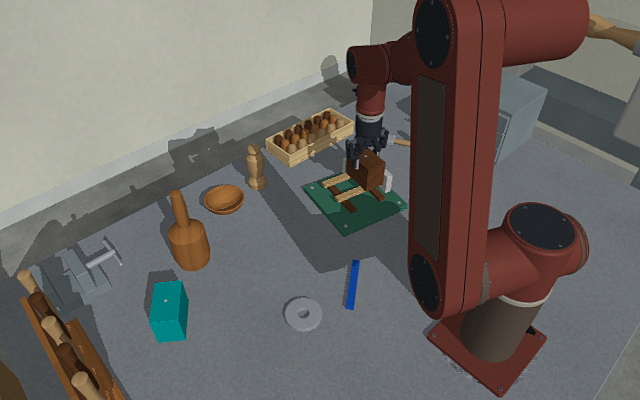

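Run:
```python
from ov import *
f=grab_frame("side")
A=[]
for dx,dy in ((-.016,.081),(-.014,.079),):
    t=CN+dx*ex+dy*ey; A.append((boxpts(.15,.02,.03,.042,(t[0],t[1],np.radians(78.05))),(255,0,255)))
    break
t=CN-.088*ex+.077*ey; A.append((boxpts(.15,.02,.03,.042,(t[0],t[1],np.radians(78.05))),(255,255,0)))
overlay(f,A,312,162,60,50,13,"pics/fin2.png")
```

```text
(no output)
```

View pics/fin2.png

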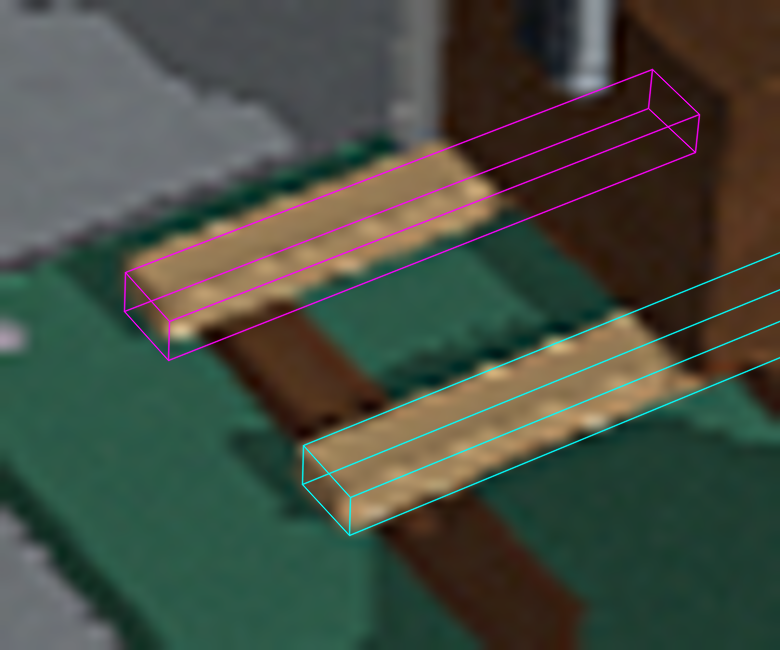

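Emit:
drive_tool:
  delta_pos:
    - [0,0,-0.3]
    - [-1,0.2,0]
    - [-1,0.2,0]
    - [-1,0.2,0]
    - [-1,0.2,0]
    - [-1,0.2,0]
    - [-1,0.2,0]
    - [0,0,0]
  rotation:
    - [0.1,0.6,0]
    - [0,0,0]
    - [0,0,0]
    - [0,0,0]
    - [0,0,0]
    - [0,0,0]
    - [0,0,0]
    - [0,0,0]
  fingers: [50,50,50,50,50,50,50,50]

```text
time: 38.7
tool_pos: [0.5605, -0.1725, 0.0708]
tool_rot: [-0.629, 0.777, 0.001, -0.001]
contact_force: [3.8, 8.7, -1.6]
finger_gap: 0.0635
```

```bash
cat > sl.py <<'E'
import sys
from ov import *
f=grab_frame("side"); A=[]
for dx,dy,c in ((-.022,.081,(255,0,255)),(-.088,.077,(255,255,0))):
    t=CN+dx*ex+dy*ey; A.append((boxpts(.15,.02,.03,.042,(t[0],t[1],np.radians(78.05))),c))
overlay(f,A,312,145,70,65,11,f"pics/{sys.argv[1]}.png")
E
python3 look.py aa; python3 sl.py aa2
```

```text
[ 0.5605 -0.1725  0.0708] [ 3.8  8.7 -1.6] [ 1.72 -1.   -0.38] 0.0635 38.7
yaw x -102.03 z [-3.4e-03  1.0e-04 -1.0e+00]
```

View pics/aa2.png

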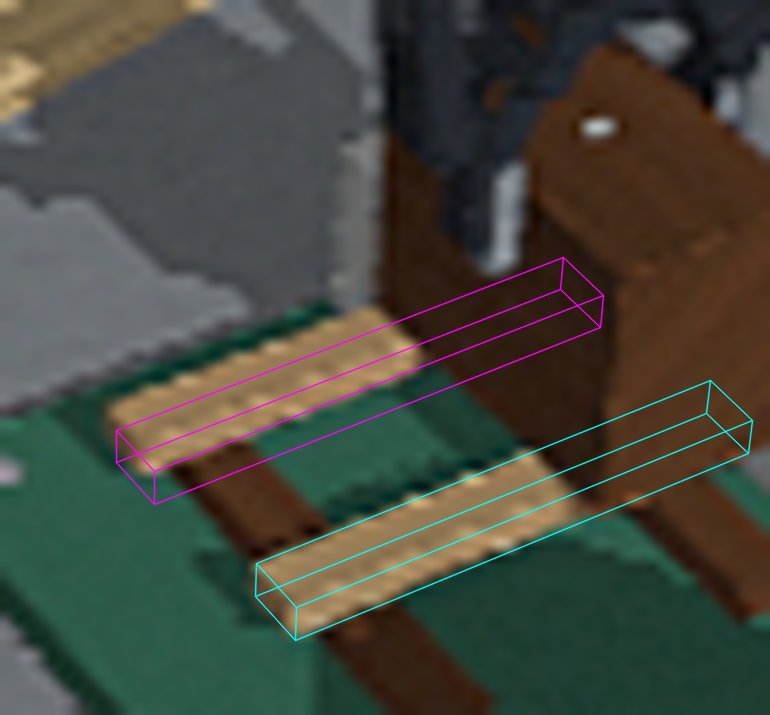

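Emit:
drive_tool:
  delta_pos:
    - [0,0,-0.7]
    - [0,0,0]
    - [-1,0.2,0]
    - [-1,0.2,0]
    - [-1,0.2,0]
    - [-1,0.2,0]
    - [-1,0.2,0]
    - [0,0,0]
  rotation:
    - [0.2,0.8,0]
    - [0,0,0]
    - [0,0,0]
    - [0,0,0]
    - [0,0,0]
    - [0,0,0]
    - [0,0,0]
    - [0,0,0]
  fingers: [50,50,50,50,50,50,50,50]

```text
time: 39.6
tool_pos: [0.557, -0.1717, 0.0712]
tool_rot: [-0.629, 0.777, 0.006, -0.005]
contact_force: [6.1, 8.6, -0.1]
finger_gap: 0.063
```

```bash
python3 look.py ab; python3 sl.py ab2
```

```text
[ 0.557  -0.1717  0.0712] [ 6.1  8.6 -0.1] [ 1.73 -1.44 -0.42] 0.063 39.6
yaw x -102.04 z [-0.0141  0.0029 -0.9999]
```

View pics/ab2.png

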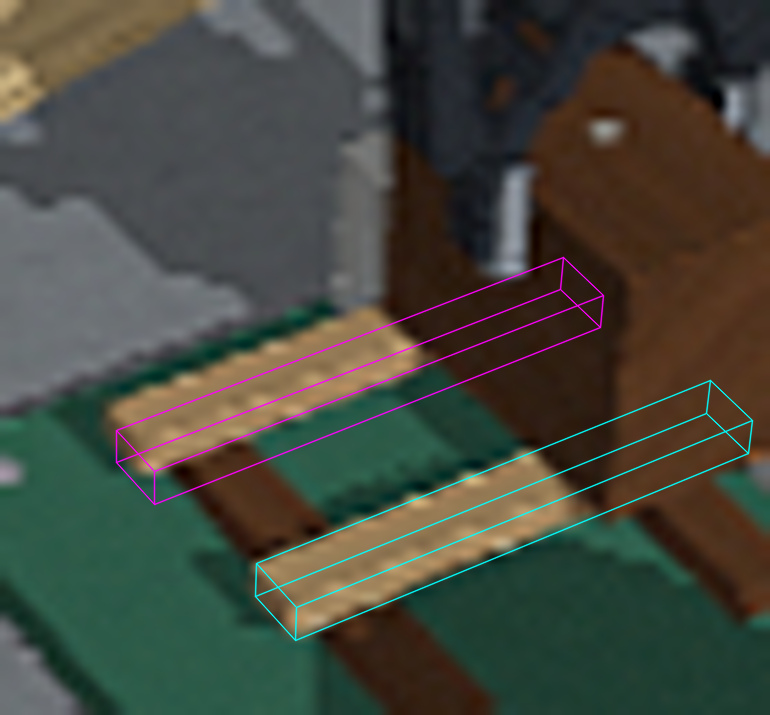

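Emit:
drive_tool:
  delta_pos:
    - [0,0,2]
    - [0,0,2]
    - [2,-0.4,0]
    - [2,-0.4,0]
    - [2,-0.4,0]
    - [0,0,-2]
    - [0,0,-2]
    - [0,0,-1]
    - [0,0,0]
  rotation:
    - [0,0,0]
    - [0,0,0]
    - [0,0,0]
    - [0,0,0]
    - [0,0,0]
    - [0,0,0]
    - [0,0,0]
    - [0,0,0]
    - [0,0,0]
  fingers: [50,50,50,50,50,50,50,50,50]

```text
time: 40.6
tool_pos: [0.5605, -0.1725, 0.0715]
tool_rot: [-0.629, 0.777, 0.008, -0.006]
contact_force: [-8.4, 12.2, 16.4]
finger_gap: 0.0631
```

```bash
python3 look.py ac
```

```text
[ 0.5605 -0.1725  0.0715] [-8.4 12.2 16.4] [ 2.29  0.9  -0.56] 0.0631 40.6
yaw x -102.03 z [-0.02    0.0042 -0.9998]
```

Emit:
drive_tool:
  delta_pos:
    - [-1,0.2,-0.1]
    - [-1,0.2,-0.1]
    - [-1,0.2,-0.1]
    - [-1,0.2,-0.1]
    - [-1,0.2,0]
    - [-1,0.2,0]
    - [0,0,0]
  rotation:
    - [0,0,0]
    - [0,0,0]
    - [0,0,0]
    - [0,0,0]
    - [0,0,0]
    - [0,0,0]
    - [0,0,0]
  fingers: [50,50,50,50,50,50,50]

```text
time: 41.35
tool_pos: [0.5582, -0.172, 0.0708]
tool_rot: [-0.629, 0.777, 0.004, -0.004]
contact_force: [7.1, 9.1, 2.4]
finger_gap: 0.0636
```

```bash
python3 look.py ad; python3 sl.py ad2
```

```text
[ 0.5582 -0.172   0.0708] [7.1 9.1 2.4] [ 1.87 -1.79 -0.55] 0.0636 41.35
yaw x -102.05 z [-0.0114  0.0023 -0.9999]
```

View pics/ad2.png

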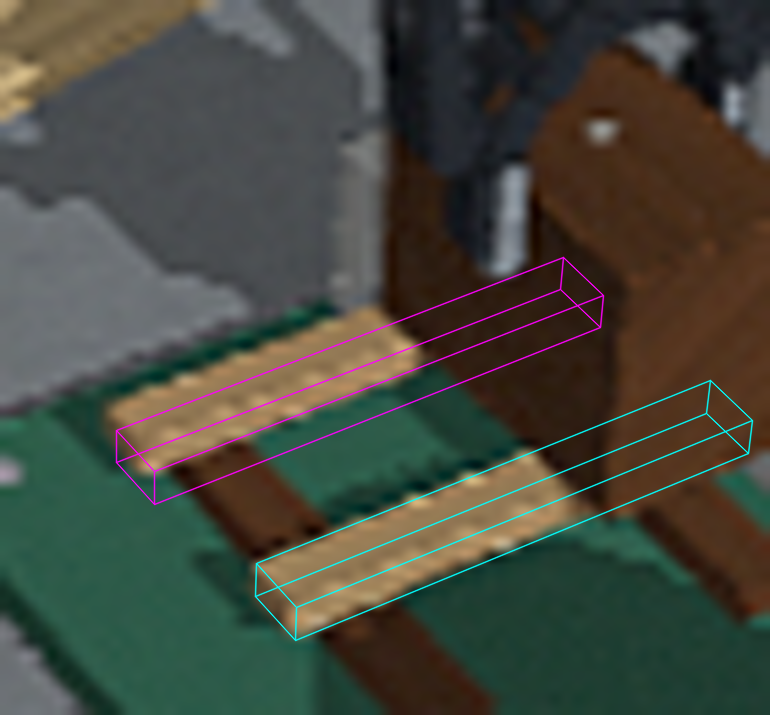

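Emit:
drive_tool:
  delta_pos:
    - [0,0,2.5]
    - [0,0,2.5]
    - [0,0,0]
    - [2,-0.4,0]
    - [2,-0.4,0]
    - [2,-0.4,0]
    - [2,-0.4,0]
    - [0,0,0]
    - [0,0,0]
  rotation:
    - [0,0,0]
    - [-0.15,-0.7,0]
    - [-0.15,-0.7,0]
    - [0,0,0]
    - [0,0,0]
    - [0,0,0]
    - [0,0,0]
    - [0,0,0]
    - [0,0,0]
  fingers: [50,50,50,50,50,50,50,50,50]

```text
time: 42.35
tool_pos: [0.5612, -0.1726, 0.0722]
tool_rot: [-0.629, 0.777, -0.001, 0.001]
contact_force: [0.1, 7.9, -4.2]
finger_gap: 0.0636
```

```bash
python3 look.py ae; python3 sl.py ae2
```

```text
[ 0.5612 -0.1726  0.0722] [ 0.1  7.9 -4.2] [ 1.6   0.02 -0.48] 0.0636 42.35
yaw x -102.04 z [ 1.7e-03 -3.0e-04 -1.0e+00]
```

View pics/ae2.png

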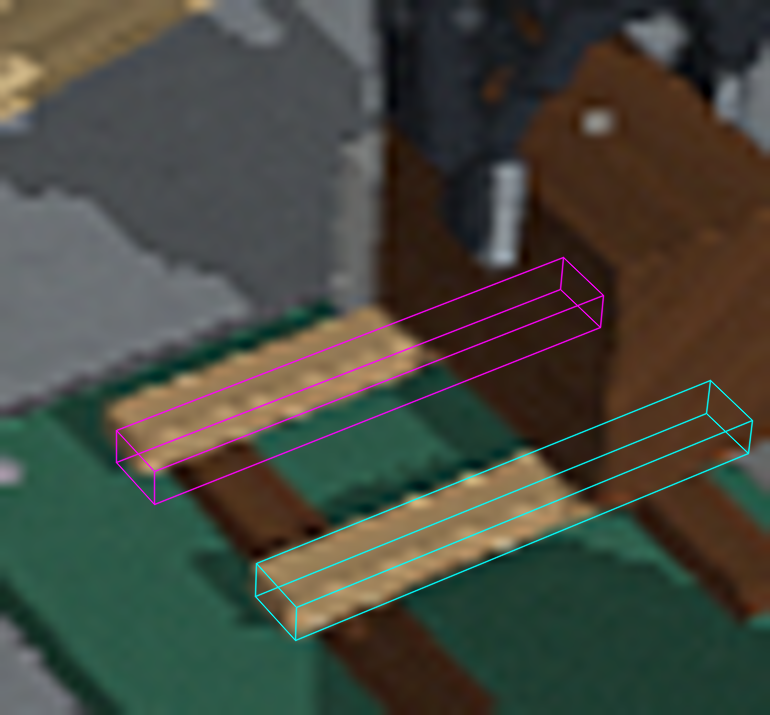

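Emit:
drive_tool:
  delta_pos:
    - [1,-0.2,0]
    - [1,-0.2,0]
    - [0,0,0]
    - [0,0,0]
  rotation:
    - [0,0,0]
    - [0,0,0]
    - [0,0,0]
    - [0,0,0]
  fingers: [50,50,50,50]

```text
time: 42.85
tool_pos: [0.5628, -0.173, 0.0721]
tool_rot: [-0.629, 0.777, -0.0, 0.0]
contact_force: [-0.5, 7.8, -4.2]
finger_gap: 0.0635
```

Emit:
drive_tool:
  delta_pos:
    - [1,-0.2,0]
    - [0.5,-0.1,0]
    - [0,0,0]
    - [0,0,0]
  rotation:
    - [0,0,0]
    - [0,0,0]
    - [0,0,0]
    - [0,0,0]
  fingers: [50,50,50,50]

```text
time: 43.25
tool_pos: [0.563, -0.173, 0.0718]
tool_rot: [-0.629, 0.777, 0.001, -0.001]
contact_force: [-6.0, 8.9, -0.7]
finger_gap: 0.0633
```

Emit:
drive_tool:
  delta_pos:
    - [0,0,-0.5]
    - [0,0,-0.5]
    - [0,0,0]
    - [0,0,0]
  rotation:
    - [0,0,0]
    - [0,0,0]
    - [0,0,0]
    - [0,0,0]
  fingers: [50,50,50,50]

```text
time: 43.65
tool_pos: [0.563, -0.1731, 0.0712]
tool_rot: [-0.629, 0.777, 0.001, -0.001]
contact_force: [-6.3, 9.8, 0.7]
finger_gap: 0.063
```

```bash
python3 look.py af
```

```text
[ 0.563  -0.1731  0.0712] [-6.3  9.8  0.7] [ 1.63  1.24 -0.61] 0.063 43.65
yaw x -102.05 z [-2.e-03  5.e-04 -1.e+00]
```

Emit:
drive_tool:
  delta_pos:
    - [0,0,-0.5]
    - [0,0,0]
    - [0,0,-0.5]
    - [0,0,0]
    - [0,0,0]
  rotation:
    - [0,0,0]
    - [-0.05,-0.1,0]
    - [0,0,0]
    - [0,0,0]
    - [0,0,0]
  fingers: [50,50,50,50,50]

```text
time: 44.2
tool_pos: [0.563, -0.1731, 0.071]
tool_rot: [-0.629, 0.777, -0.0, -0.0]
contact_force: [-9.7, 9.8, 7.6]
finger_gap: 0.0632
```

```bash
python3 look.py ag
```

```text
[ 0.563  -0.1731  0.071 ] [-9.7  9.8  7.6] [ 1.74  1.62 -0.63] 0.0632 44.2
yaw x -102.05 z [-3.e-04 -3.e-04 -1.e+00]
```

Emit:
drive_tool:
  delta_pos:
    - [0,0,0]
    - [0,0,0]
    - [0,0,0]
    - [0,0,0]
    - [0,0,0]
  rotation:
    - [0,0,0]
    - [0,0,0]
    - [0,0,0]
    - [0,0,0]
    - [0,0,0]
  fingers: [50,50,50,50,50]

```text
time: 44.75
tool_pos: [0.563, -0.1731, 0.071]
tool_rot: [-0.629, 0.777, -0.0, -0.0]
contact_force: [-9.4, 10.2, 6.4]
finger_gap: 0.0631
```

```bash
python3 look.py ah
python3 - <<'E'
from ov import *
f=grab_frame("side"); h=CN-.055*ex+.032*ey; A=[(boxpts(.11,.064,.042,.127,(h[0],h[1],BA)),(0,255,255))]
t=CN-.0133*ex+.079*ey; A.append((boxpts(.15,.02,.03,.042,(t[0],t[1],np.radians(78.05))),(255,0,255)))
overlay(f,A,310,120,90,90,8,"pics/ah2.png")
E
```

```text
[ 0.563  -0.1731  0.071 ] [-9.4 10.2  6.4] [ 1.88  1.59 -0.61] 0.0631 44.75
yaw x -102.04 z [-3.e-04 -4.e-04 -1.e+00]
```

View pics/ah2.png

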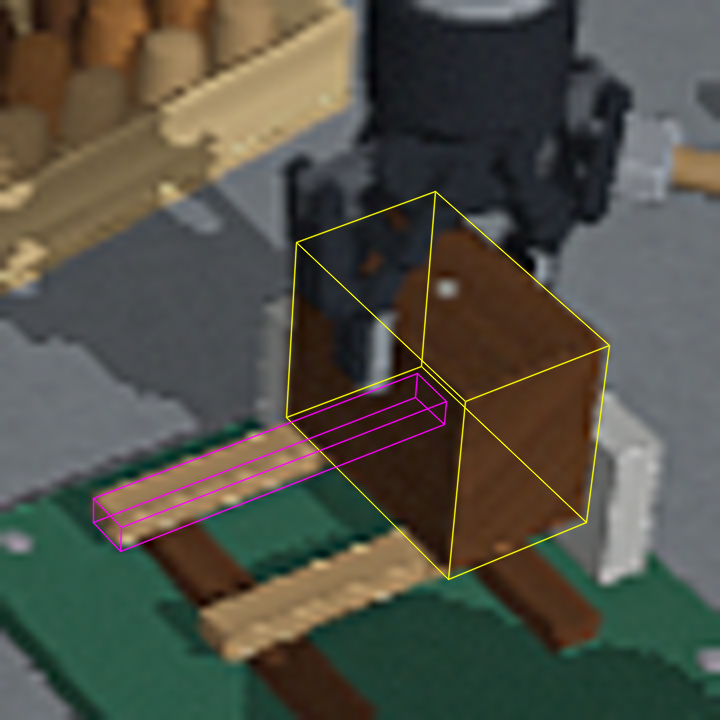

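```bash
python3 -c "
from rig import *
print(finish_job())"
```

```text
the job is handed in; nothing more can be done
None
```

I laid both pale slats across the runners, then stood the dark blank on them and pressed it into the corner. I handed in at about 45 s of the 72 s, still holding and pressing it.

**Blank:** In the last check it was upright, with under 0.1° of tool tilt. It matched the home outline in the side picture. The wrist force was about −9.4 N in x and +10.2 N in y. With the blank lifted just clear of the slats, I felt it meet the side fence and then the far fence separately.

**What is not as planned:**
- **Far slat:** It was dragged about 9 mm while I pushed the blank in, so its centre is now roughly 13 mm from the far fence instead of 22 mm. It may also be turned a degree or two. In the pictures it still lies across both runners under the blank's end, with its near end about 4 mm from the side fence by estimate. I tried twice to drag it back with the blank and failed. I did not release the blank to fix it.
- **Near slat:** It is at its 88 mm place and has shifted a few millimetres toward the side fence, with its end about 2 mm from it.
- **Finger tips:** They sat about 15 mm higher than the reported tool point, so my first two tries at the first slat closed above it. I set the later grasp heights from the pictures.

I touched none of the other things on the bench. In the last full side picture the ones in view were where they started. The oil and offcut were not in that view.

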